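# Collect meter housings from the catch tray and cover the tote

## Task

Two finished meter housings (green blocks with a round bezel on top) have come down into the machine's sloping catch tray: collect both into the tote, standing each one upright on its base and setting it down rather than dropping it. Then fetch the plywood cover and lower it level over the tote's two pins until it sits flat on the rim. Leave the plain round end cap in the tray, and leave the lock, funnel and lens where they are.

Things in the scene. Friction and masses are not known exactly. Their poses are not given: they have to be found in the camera images.
- housing_a: One of two alike meter housings: green enamelled block 60 (x) x 40 (y) x 44 mm (z) with a round steel bezel 34 mm across, 6 mm high on top; 0.25 kg. Origin at the centre of its base, z out through the bezel. It starts base down on the 30 degree slope of the tray, -x end within 2 mm of the lip, in any of three places 90 mm apart across the tray. Grip it across y (40 mm).
- housing_b: One of two alike meter housings: green enamelled block 60 (x) x 40 (y) x 44 mm (z) with a round steel bezel 34 mm across, 6 mm high on top; 0.25 kg. Origin at the centre of its base, z out through the bezel. It starts base down on the 30 degree slope of the tray, -x end within 2 mm of the lip, in any of three places 90 mm apart across the tray. Grip it across y (40 mm).
- end_cap: Plain round green enamelled end cap, 60 mm across and 30 mm high, in the third place in the catch tray. Origin at the centre of its base. It is to stay there.
- tray: Fixed machine with its catch tray. Origin on the bench under the foot of the slope, mid-width; x level from the lip towards the machine, z up. The tray floor starts 60 mm above the bench at the lip and rises 30 degrees along +x for 160 mm; 280 mm wide inside (y), side walls 34 mm and lip 18 mm high, square to the floor. Machine body, 210 mm high, from x = 139 mm.
- guard (a point): Middle of the front edge of a guard of 6 mm steel bars, 212 mm above the bench, that reaches out level from the machine over the upper part of the tray, 286 mm wide (y), as far as x = 47 mm of the tray.
- tote: Fixed grey open tote left or right of the tray, 152 (x) x 118 (y) x 58 mm high outside; walls and floor 4 mm: inside 144 x 110 x 54 mm deep. Both housings fit in a row along x, 60 mm sides along x (centres about 68 mm apart), with room for fingers in y. Two ears at opposite corners, flush with the rim, carry the pins. Origin at the centre of its underside on the bench; z up.
- tote_floor (a point): Centre of the tote's inner floor, 4 mm above the bench.
- pin0 (a point): Foot of one upright steel pin, at rim height (58 mm), at x = +50, y = +73 mm of the tote. Pin 8 mm thick, 14 mm high, its upper 6 mm tapered to 3 mm.
- pin1 (a point): Foot of the other pin, at x = -50, y = -73 mm of the tote; same size.
- cover: Loose plywood plate 160 (x) x 176 (y) x 8 mm, 0.25 kg, flat on the bench, on the other side of the tray from the tote. On the middle of its top a wooden grip block 80 (x) x 22 mm (y), from 8 to 48 mm above the underside: grip it across y. Two 12 mm through holes at opposite corners match the pins; it fits either way round. Origin at the centre of its underside, z up.
- hole0 (a point): Centre of one hole, at the plate's underside, x = +50, y = +73 mm of the cover.
- hole1 (a point): Centre of the other hole, at the underside, x = -50, y = -73 mm of the cover.
- lock: Brass tumbler lock lying on the bench, 55 mm long, 32 mm high; origin under its centre. Bystander.
- funnel: Steel coin funnel standing on its spout, 76 mm across the mouth, 60 mm high; origin at the bottom centre. Bystander.
- lens: Cracked round glass lens lying flat, 72 mm across, 8 mm thick; origin under its centre. Bystander.
Mind the look-alikes: they are no part of the job. Several things have the shape of the cover; the one meant has the colours described above. Leave any orange look-alike of the tote alone.

How it is judged:
On the way, in this order (a step that is already met when the one before it is completed fails the run):
1. one housing stands in the tote, let go (((x of housing_a in the frame of tote between -0.06 and 0.06 m and y of housing_a in the frame of tote between -0.045 and 0.045 m and z of housing_a in the frame of tote between -0.002 and 0.01 m and angle between housing_a's own z axis and vertical below 0.12 rad and contact force between the fingers and housing_a below 0.1 N) or (x of housing_b in the frame of tote between -0.06 and 0.06 m and y of housing_b in the frame of tote between -0.045 and 0.045 m and z of housing_b in the frame of tote between -0.002 and 0.01 m and angle between housing_b's own z axis and vertical below 0.12 rad and contact force between the fingers and housing_b below 0.1 N))), for 0.2 s.
2. both housings stand in the tote, let go (x of housing_a in the frame of tote between -0.06 and 0.06 m and y of housing_a in the frame of tote between -0.045 and 0.045 m and z of housing_a in the frame of tote between -0.002 and 0.01 m and angle between each of housing_a, housing_b's own z axis and vertical below 0.12 rad and contact force between the fingers and housing_a below 0.1 N and x of housing_b in the frame of tote between -0.06 and 0.06 m and y of housing_b in the frame of tote between -0.045 and 0.045 m and z of housing_b in the frame of tote between -0.002 and 0.01 m and contact force between the fingers and housing_b below 0.1 N), for 0.2 s.
3. the cover lies flat on the rim over both pins, let go (((horizontal distance between hole0 and pin0 below 0.005 m and horizontal distance between hole1 and pin1 below 0.005 m) or (horizontal distance between hole0 and pin1 below 0.005 m and horizontal distance between hole1 and pin0 below 0.005 m)) and z of each of hole0, hole1, cover in the frame of tote below 0.0615 m and z of cover in the frame of tote above 0.055 m and angle between cover's own z axis and vertical below 0.03 rad and contact force between the fingers and cover below 0.1 N), for 0.2 s.
At the end, for the whole second after the job is handed in: Both housings stand upright (within 7 degrees) on the tote floor; the cover lies flat on the rim (within 3.5 mm, 1.7 degrees), holes within 5 mm of the pins, either way round; all released and at rest. End cap, lock, funnel and lens within 25 mm of their starts (all of step 2 and all of step 3 and linear speed of each of housing_a, housing_b, cover below 0.03 m/s and distance of each of end_cap, lock, funnel, lens from where it was at the start of the episode below 0.025 m); the robot touches nothing.
It fails at once if a housing or the cover is let fall (more than about 3 cm) ((linear speed of housing_a above 0.8 m/s and contact force between each of the fingers, the arm and housing_a below 0.05 N) or (linear speed of housing_b above 0.8 m/s and contact force between each of the fingers, the arm and housing_b below 0.05 N) or (linear speed of cover above 0.8 m/s and contact force between each of the fingers, the arm and cover below 0.05 N)).
It fails at once if the end cap is moved over 25 mm (distance of end_cap from where it was at the start of the episode above 0.025 m).
It fails at once if the lock is moved over 25 mm (distance of lock from where it was at the start of the episode above 0.025 m).
It fails at once if the funnel is moved over 25 mm (distance of funnel from where it was at the start of the episode above 0.025 m).
It fails at once if the lens is moved over 25 mm (distance of lens from where it was at the start of the episode above 0.025 m).
It also fails if it takes over 66 s, if anything falls off the work surface, if the arm or the gripper's body presses on something with over 40 N, if the wrist force passes 120 N, or if a joint passes its speed limit or range.

## Robot

A 6-joint arm with a two-finger parallel gripper is mounted at the origin on the work surface. World frame = base frame: x ahead of the robot, y to its left, z up, the work surface at z = 0. Lengths are in m, angles in rad, forces in N, time in s.
With the tool pointing down it reaches from about 0.375 to 0.975 m from the base axis. Payload 3.8 kg.
Tool frame: the origin (TCP) lies midway between the tips of the shut fingers; the grasp point (between the pads) lies 19 mm behind it; x points along the fingers, z is the direction in which the jaws open and shut, and the axes are right-handed (so a half turn about x gives the same grasp; the last joint's range is limited). The gripper opens to 85 mm and grips with 20 to 120 N. Pads are 22 mm wide; open, the fingers measure 114 mm over their backs; the gripper's body (76 mm by 85 mm) begins 54 mm behind the grasp point. The pads swing forward as they close: fully open they stand 13 mm farther back than shut.
Start: joints at [1.275, 0.264, 1.604, -0, 1.274, -0.037], TCP at [0.173, 0.653, 0.231] pointing down, gripper open.
Joint ranges: [-2.63, 2.63], [-0.94, 2.18], [0.31, 2.57], [-1.31, 4.45], [0, 2.66], [-2.55, 2.55]. Speed limits (rad/s): [2.57, 2.57, 3.14, 3.14, 3.14, 3.14].

## Interface

Orientations are given as a rotation vector (axis times angle).
In Python, from workcell import * gives the robot as it stands. The module is installed in compiled form; this text tells all that it offers.
- The arm moves only by the tool carry_out, never from a script. Its arguments are lists of equal length, an entry for each row: "offset": the shift along the tool's x, y, z in cm, a list of three; "delta_rot": the turn, a rotation vector about the tool's x, y, z in degrees, a list of three. A call has exactly 5 rows; each row shifts and turns the commanded pose from where the row before left it, along the tool's axes as they then stand; what a row does not reach is not made up. A row lasts 1/12 s, in which the tool goes at most 41.7 mm and 7.16 degrees, less where a joint would pass 70% of its speed; a pose out of reach is approached as far as the arm can. A call is refused whole if a number of a shift passes 4.17 or a number of a turn 7.16, either way. A call with a gripper value outside its range is refused whole. "fingers" is the opening, from -1 (shut) to 1 (fully open), set as the call begins (left out, the last holds). The fingers move at their own pace and stop on an object; "newtons" is the grip in N (left out, the last holds). Time passes only in rows, so rows that do not move let the fingers close, or fill a call up. It gives the time, the measured TCP pose, the force and the opening at its end, in the units of the state.
- read_state(): the state, without advancing time (a new reading comes with each control period).
- read_camera(name): name is "scene" or "top" or "wrist"; returns (picture, depth): 384x512x3 uint8, red, green, blue; 384x512 float32, m along the optical axis (not along the pixel's ray), 0 where there is no reading.
- get_calibration(name): a dict with "fx", "fy", "cx", "cy" (pixels), "R" (3x3) and "t" (3): a world point X has camera coordinates R X + t; the wrist camera has in their place "mount" (4x4, takes a point from camera to tool coordinates, whose origin is the TCP and whose axes are the tool frame's). Camera axes: x right, y down, z forward; pixel columns grow to the right and rows downward; lengths in m; the calibration is good to about 2 mm. A picture is of the moment at which its call begins: read the wrist's pose just before it. get_calibration takes no time and is no camera call.
- finish_job(): hands the job in, once; it reports no verdict.
The state is a dict: "time": time; "q": joint angles; "joint_vel": joint speeds; "joint_torque": joint torques, N m; "tool_pos": TCP position; "tcp_rot": TCP orientation; "wrist_force": force on the tool from outside, world axes, zero at the start; "torque": the same for the moment, N m; "width": opening from 0.0 (shut) to 1.0 (fully open).
Only numpy, scipy, OpenCV 4.12 (cv2) and the standard library are available. Lean on these libraries where they do the work, as an engineer would, in place of code of your own. Each camera call takes 0.05 s, during which the arm holds its last target. There are 200 camera calls.

## Working session

There is one attempt and no reset: what is moved stays moved. The work goes in short steps, Python scripts to look and compute and a tool call to move; the robot and the scene stay as the last step left them, time stands still between calls to the robot, and variables do not carry over. Pictures are saved under pics/ and viewed, about 8 in all and at most 12, crops included, and the job is handed in when it is done.

Besides the shell and the picture viewer there is one more tool, called after "Call:" by a JSON object that holds its "method" and its "body", one argument or row to a line. carry_out: Moves the arm, as the interface text tells. Its arguments: {"type":"object","properties":{"offset":{"type":"array"},"delta_rot":{"type":"array"},"fingers":{"type":"number"},"newtons":{"type":"number"}},"required":["offset","delta_rot"]}

```bash
mkdir -p pics
cat > h.py <<'E'
from workcell import *
import numpy as np, cv2
from scipy.spatial.transform import Rotation as Ro
def snap(n,f):
    s=read_state(); p,d=read_camera(n); np.savez(f'pics/{f}.npz',p=p,d=d,pos=s['tool_pos'],rot=s['tcp_rot']); cv2.imwrite(f'pics/{f}.png',p[:,:,::-1]); return p,d
def world(n,d,u,v,s=None):
    c=get_calibration(n); z=d
    P=np.stack([(u-c['cx'])/c['fx']*z,(v-c['cy'])/c['fy']*z,z],-1)
    if 'mount' in c:
        m=np.array(c['mount']); P=P@m[:3,:3].T+m[:3,3]
        return P@Ro.from_rotvec(s[1]).as_matrix().T+np.array(s[0])
    return (P-np.array(c['t']))@np.array(c['R'])
def cloud(n,d,s=None):
    v,u=np.mgrid[:384,:512]; return world(n,d,u,v,s)
E
python3 - <<'E'
from h import *
print(read_state())
for n in('top','scene'): snap(n,n+'0')
a=cv2.imread('pics/top0.png');cv2.imwrite('pics/top0b.png',cv2.resize(a,(800,600)))
for n in('top','scene','wrist'): print(n,get_calibration(n))
E
```

```text
{'time': 0.0, 'q': array([ 1.27509946e+00,  2.64777201e-01,  1.60540177e+00,  6.71910734e-06,
        1.27369549e+00, -3.69232348e-02]), 'joint_vel': array([-0.00064891,  0.00059844,  0.00144369,  0.00058524,  0.0013051 ,
        0.00041212]), 'joint_torque': array([-1.46723665e-03, -5.15123212e+01, -3.67310822e+01, -1.33229819e-04,
        1.29153611e-02,  2.33404506e-05]), 'tool_pos': array([0.17252707, 0.65180935, 0.22993083]), 'tcp_rot': array([-1.0178612 ,  1.32248202,  1.01566271]), 'wrist_force': array([-0.64599842,  0.58364937,  0.76185493]), 'torque': array([ 0.04719013,  0.04380111, -0.01294213]), 'width': 0.9950589611251983}
top {'fx': 416.6137969756734, 'fy': 416.6137969756734, 'cx': 254.88301312643526, 'cy': 190.7659024759149, 'R': array([[ 0.01600597, -0.99981326,  0.01082802],
       [-0.99026159, -0.01734905, -0.13813396],
       [ 0.13829603, -0.00851161, -0.99035436]]), 't': array([-0.12642072,  0.43708092,  1.35548093])}
scene {'fx': 404.4700847529116, 'fy': 404.4700847529116, 'cx': 256.3590989062601, 'cy': 192.00378675118648, 'R': array([[-0.11987022,  0.992789  ,  0.00106576],
       [ 0.60881047,  0.07435619, -0.78982338],
       [-0.7842072 , -0.09402746, -0.61333343]]), 't': array([ 0.15759189, -0.15006557,  1.94891062])}
wrist {'fx': 276.73641238611197, 'fy': 276.73641238611197, 'cx': 259.28806284846075, 'cy': 190.62956024503444, 'mount': array([[-3.82630160e-04, -2.94220786e-01,  9.55737403e-01,
        -1.42418616e-01],
       [ 1.57873681e-03, -9.55736459e-01, -2.94219863e-01,
         7.39586962e-02],
       [ 9.99998681e-01,  1.39628042e-03,  8.30190779e-04,
         1.32255443e-04],
       [ 0.00000000e+00,  0.00000000e+00,  0.00000000e+00,
         1.00000000e+00]])}
```

View pics/top0b.png

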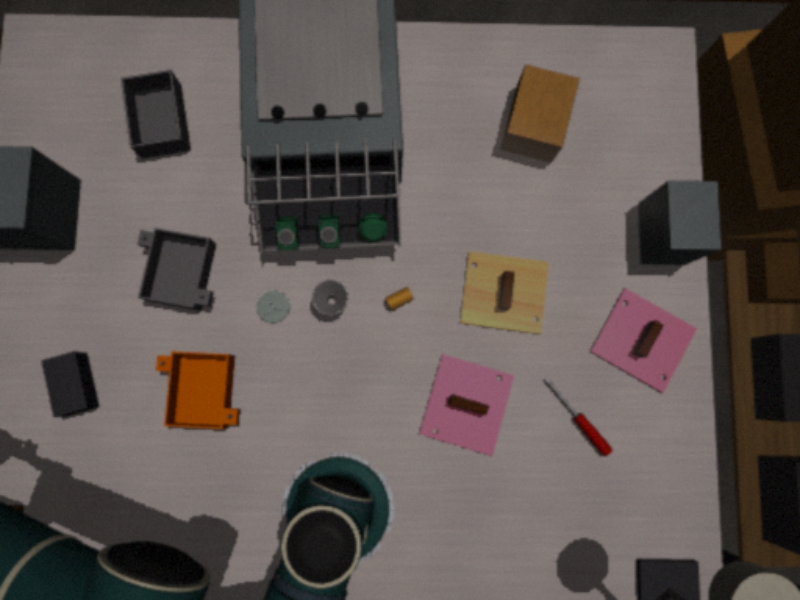

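View pics/scene0.png

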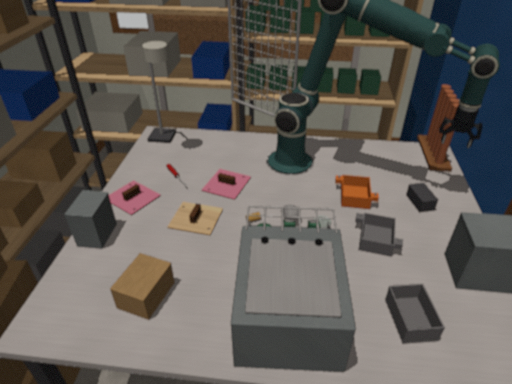

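The top view (800x600) shows these candidates:
- **Housings:** bezelled green blocks at (287,232) and (329,232). The plain end cap is at (372,228).
- **Totes:** grey with ears at (177,270) is the one meant. The orange one (200,390) and the ear-less dark tray (155,115) are look-alikes.
- **Covers:** plywood at (505,291) is the one meant. The pink plates at (466,405) and (643,340) are look-alikes.

I'll confirm these in an enlarged crop and measure them.

Run:
```python
from h import *
z=np.load('pics/top0.npz');p,d=z['p'],z['d']
W=cloud('top',d)
a=cv2.resize(p[130:225,80:360,::-1],None,fx=2.85,fy=2.85,interpolation=cv2.INTER_CUBIC)
a=np.clip(a*1.6,0,255).astype('uint8')
hsv=cv2.cvtColor(p,cv2.COLOR_RGB2HSV)
b=cv2.resize(p[140:165,155:260,::-1],None,fx=7.6,fy=7.6,interpolation=cv2.INTER_CUBIC);b=np.clip(b*1.8,0,255).astype('uint8')
cv2.imwrite('pics/crop1.png',np.vstack([a,b[:, :a.shape[1]] if b.shape[1]>=a.shape[1] else np.pad(b,((0,0),(0,a.shape[1]-b.shape[1]),(0,0)))]))
# tote rim: z 50..75
def box(n,m):
    x=W[m][:,:2].astype('f4'); r=cv2.minAreaRect(x); print(n,m.sum(),np.round(r[0],4),np.round(r[1],4),round(r[2],2),'z',np.round(np.percentile(W[m][:,2],[2,50,98]),4))
v,u=np.mgrid[:384,:512]
reg=lambda u0,u1,v0,v1:(u>=u0)&(u<u1)&(v>=v0)&(v<v1)
box('tote rim',reg(84,142,143,203)&(W[...,2]>.052)&(W[...,2]<.064))
box('tote all',reg(84,142,143,203)&(W[...,2]>.03))
yel=reg(285,360,155,220)
box('plate',yel&(W[...,2]<.014)&(hsv[...,1]>60)&(hsv[...,0]>12)&(hsv[...,2]>90))
box('grip',yel&(W[...,2]>.038))
g=(hsv[...,0]>50)&(hsv[...,0]<95)&(hsv[...,1]>80)&reg(160,260,130,165)
n,l,s,c=cv2.connectedComponentsWithStats(g.astype('uint8'))
for i in range(1,n):
    if s[i][4]>25: box(('green',s[i].tolist()),l==i)
for n,m in(('lens',reg(160,190,183,208)&(W[...,2]>.004)),('funnel',reg(193,228,175,208)&(W[...,2]>.03)),('lock',reg(240,268,182,200)&(W[...,2]>.012))): box(n,m)
box('guard',reg(158,256,95,135)&(W[...,2]>.2)&(W[...,2]<.22))
box('tray',reg(155,262,120,172)&(W[...,2]>.04)&(W[...,2]<.20))
```

```text
tote rim 427 [0.4936 0.3543] [0.1725 0.1492] 5.03 z [0.0526 0.0581 0.0631]
tote all 717 [0.4265 0.1558] [0.6136 0.1691] 71.17 z [0.0311 0.0558 0.0684]
plate 2165 [ 0.4615 -0.3495] [0.1799 0.1646] 83.14 z [0.0008 0.0081 0.0132]
grip 186 [ 0.3567 -0.2502] [0.0595 0.3549] 46.94 z [0.0405 0.0481 1.4042]
('green', [203, 137, 15, 22, 160]) 160 [0.568  0.0299] [0.0722 0.0453] 3.77 z [0.0745 0.1159 0.1303]
('green', [229, 136, 19, 19, 280]) 280 [ 0.4266 -0.0693] [0.3617 0.0584] 2.8 z [0.0819 0.1019 0.1147]
('green', [175, 139, 16, 21, 169]) 169 [0.4123 0.0239] [0.4172 0.0594] 30.39 z [0.0832 0.1137 0.133 ]
lens 355 [0.3714 0.0362] [0.3649 0.1035] 65.0 z [0.0043 0.0081 0.0149]
funnel 362 [ 0.3504 -0.0162] [0.2648 0.0741] 25.86 z [0.0305 0.0485 0.0654]
lock 162 [ 0.3613 -0.1017] [0.0562 0.2211] 78.53 z [0.016  0.029  0.0374]
guard 1088 [0.6474 0.0297] [0.1097 0.2889] 1.48 z [0.2021 0.2131 0.2187]
tray 3264 [0.5943 0.0283] [0.1268 0.2886] 3.67 z [0.0617 0.0996 0.1292]
```

View pics/crop1.png

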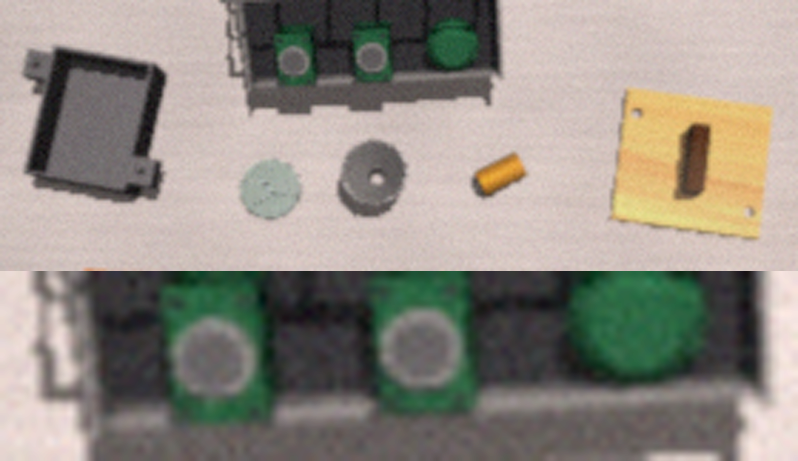

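Crop confirms it: two bezelled blocks at crop (294,60) and (372,57), plain cap at (452,43). The grey eared tote is at (95,125), with pins near (38,65) and (143,170). The yellow plywood cover has a brown grip, and holes at (637,112) and (749,212). I'll write a planner and go past the tote for a wrist view.

```bash
cat >> h.py <<'E'
def tool(yaw,tilt=0):
    "tool x down (tilted forward by tilt about tray y), tool z = +Y of yaw frame, tool y toward -x"
    t=np.radians(tilt); x=np.array([np.sin(t),0,-np.cos(t)]); z=np.array([0,1.,0]); y=np.cross(z,x)
    return Ro.from_euler('z',yaw,degrees=True).as_matrix()@np.stack([x,y,z],1)
def plan(wps,start=None,vm=4.0,wm=6.5):
    "wps: list of (pos,R[,nrows min]); prints rows of 5"
    s=read_state(); p,R=(np.array(s['tool_pos']),Ro.from_rotvec(s['tcp_rot']).as_matrix()) if start is None else start
    rows=[]
    for w in wps:
        P,Q=np.array(w[0]),w[1]; rv=Ro.from_matrix(R.T@Q).as_rotvec()
        n=max(1,int(np.ceil(np.linalg.norm(P-p)*100/vm)),int(np.ceil(np.degrees(np.linalg.norm(rv))/wm)),w[2] if len(w)>2 else 1)
        p0,R0=p.copy(),R.copy()
        for i in range(1,n+1):
            Pi=p0+(P-p0)*i/n; Ri=R0@Ro.from_rotvec(rv*i/n).as_matrix()
            o=np.round(R.T@(Pi-p)*100,2); dr=np.round(np.degrees(Ro.from_matrix(R.T@Ri).as_rotvec()),2)
            rows.append((o+0,dr+0)); p=p+R@o/100; R=R@Ro.from_rotvec(np.radians(dr)).as_matrix()
    while len(rows)%5: rows.append((np.zeros(3),np.zeros(3)))
    for k in range(0,len(rows),5):
        print('offset',[r[0].tolist() for r in rows[k:k+5]],'\n  rot',[r[1].tolist() for r in rows[k:k+5]])
    print('end',p.round(4),Ro.from_matrix(R).as_rotvec().round(4).tolist())
E
python3 - <<'E'
from h import *
print(Ro.from_rotvec(read_state()['tcp_rot']).as_matrix().round(2))
plan([((.48,.35,.25),tool(-8))])
E
```

```text
[[-0.   -0.97  0.26]
 [-0.    0.26  0.97]
 [-1.    0.   -0.  ]]
offset [[-0.18, -3.4, -1.94], [-0.18, -3.39, -1.97], [-0.17, -3.36, -2.01], [-0.18, -3.34, -2.05], [-0.18, -3.32, -2.09]] 
  rot [[-0.62, -0.01, 0.0], [-0.62, -0.01, 0.0], [-0.62, -0.01, 0.0], [-0.62, -0.01, 0.0], [-0.62, -0.01, -0.01]]
offset [[-0.18, -3.29, -2.11], [-0.18, -3.27, -2.16], [-0.18, -3.25, -2.19], [-0.18, -3.22, -2.23], [-0.18, -3.2, -2.26]] 
  rot [[-0.62, -0.01, 0.0], [-0.63, -0.01, 0.0], [-0.62, -0.02, 0.0], [-0.62, -0.01, 0.0], [-0.62, -0.01, 0.0]]
offset [[-0.18, -3.18, -2.29], [0.0, 0.0, 0.0], [0.0, 0.0, 0.0], [0.0, 0.0, 0.0], [0.0, 0.0, 0.0]] 
  rot [[-0.62, -0.01, 0.0], [0.0, 0.0, 0.0], [0.0, 0.0, 0.0], [0.0, 0.0, 0.0], [0.0, 0.0, 0.0]]
end [0.48 0.35 0.25] [-1.1057, 1.272, 1.1058]
```

Call:
{"method": "carry_out", "body": {
  "offset": [
    [-0.2,-3.4,-1.9],
    [-0.2,-3.4,-2.0],
    [-0.2,-3.4,-2.0],
    [-0.2,-3.3,-2.0],
    [-0.2,-3.3,-2.1]
  ],
  "delta_rot": [
    [-0.6,0,0],
    [-0.6,0,0],
    [-0.6,0,0],
    [-0.6,0,0],
    [-0.6,0,0]
  ],
  "fingers": 0.4,
  "newtons": 40
}}

```text
time: 0.52
tool_pos: [0.3131, 0.5142, 0.2407]
tcp_rot: [-1.057, 1.3, 1.057]
wrist_force: [-0.1, 0.3, 0.3]
width: 0.698
```

Call:
{"method": "carry_out", "body": {
  "offset": [
    [-0.2,-3.3,-2.1],
    [-0.2,-3.3,-2.2],
    [-0.2,-3.2,-2.2],
    [-0.2,-3.2,-2.2],
    [-0.2,-3.2,-2.2]
  ],
  "delta_rot": [
    [-0.6,0,0],
    [-0.6,0,0],
    [-0.6,0,0],
    [-0.6,0,0],
    [-0.6,0,0]
  ]
}}

```text
time: 0.93
tool_pos: [0.4523, 0.3769, 0.2509]
tcp_rot: [-1.095, 1.279, 1.096]
wrist_force: [0.6, 0.6, 0.1]
width: 0.697
```

Call:
{"method": "carry_out", "body": {
  "offset": [
    [0,-3.2,-2.3],
    [0,0,0],
    [0,0,0],
    [0,0,0],
    [0,0,0]
  ],
  "delta_rot": [
    [-0.6,0,0],
    [0,0,0],
    [0,0,0],
    [0,0,0],
    [0,0,0]
  ]
}}

```text
time: 1.35
tool_pos: [0.4787, 0.3518, 0.2508]
tcp_rot: [-1.103, 1.274, 1.104]
wrist_force: [0.3, -0.0, 0.5]
width: 0.701
```

Run:
```python
from h import *
snap('wrist','w_tote')
plan([((.515,.03,.22),tool(3),8),((.505,.03,.20),tool(3,30))])
```

```text
offset [[0.34, -0.91, -3.48], [0.35, -0.83, -3.51], [0.34, -0.76, -3.52], [0.34, -0.68, -3.53], [0.35, -0.6, -3.55]] 
  rot [[-1.24, 0.0, -0.01], [-1.23, 0.0, 0.0], [-1.24, 0.0, -0.01], [-1.24, 0.0, 0.0], [-1.24, 0.0, -0.01]]
offset [[0.34, -0.53, -3.56], [0.35, -0.45, -3.58], [0.34, -0.37, -3.58], [0.34, -0.29, -3.59], [0.4, 0.2, 0.01]] 
  rot [[-1.23, 0.0, 0.0], [-1.24, -0.01, -0.01], [-1.24, 0.0, 0.0], [-1.24, 0.0, -0.01], [0.0, 0.0, -6.0]]
offset [[0.38, 0.24, 0.01], [0.35, 0.28, 0.01], [0.32, 0.31, 0.01], [0.28, 0.35, 0.02], [0.0, 0.0, 0.0]] 
  rot [[0.0, 0.0, -6.0], [0.0, 0.0, -6.0], [0.0, 0.0, -6.0], [0.0, 0.0, -6.0], [0.0, 0.0, 0.0]]
end [0.5049 0.03   0.2   ] [-1.4389, 0.7811, 0.8555]
```

View pics/w_tote.png

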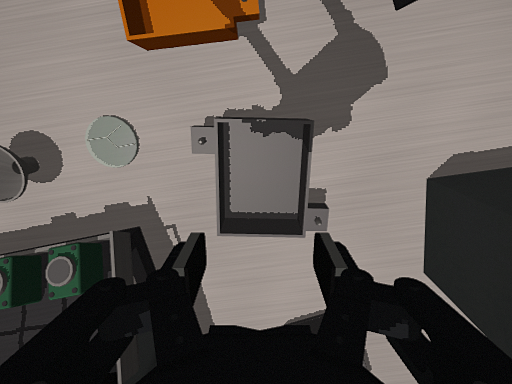

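Wrist view: grey tote with rim corners at about (216,118), (313,121), (305,236) and (218,234). Pins are at (202,140) and (318,220). Moving on to the tray.

Call:
{"method": "carry_out", "body": {
  "offset": [
    [0.3,-0.9,-3.5],
    [0.3,-0.8,-3.5],
    [0.3,-0.8,-3.5],
    [0.3,-0.7,-3.5],
    [0.3,-0.6,-3.5]
  ],
  "delta_rot": [
    [-1.2,0,0],
    [-1.2,0,0],
    [-1.2,0,0],
    [-1.2,0,0],
    [-1.2,0,0]
  ]
}}

```text
time: 1.82
tool_pos: [0.4989, 0.1731, 0.2362]
tcp_rot: [-1.184, 1.225, 1.184]
wrist_force: [0.2, -0.0, 0.7]
width: 0.7
```

Call:
{"method": "carry_out", "body": {
  "offset": [
    [0.3,-0.5,-3.6],
    [0.3,-0.4,-3.6],
    [0.3,-0.4,-3.6],
    [0.3,-0.3,-3.6],
    [0.4,0.2,0]
  ],
  "delta_rot": [
    [-1.2,0,0],
    [-1.2,0,0],
    [-1.2,0,0],
    [-1.2,0,0],
    [0,0,-6]
  ]
}}

```text
time: 2.23
tool_pos: [0.5161, 0.0249, 0.2196]
tcp_rot: [-1.29, 1.111, 1.162]
wrist_force: [-0.2, 1.3, 1.2]
width: 0.698
```

Call:
{"method": "carry_out", "body": {
  "offset": [
    [0.4,0.2,0],
    [0.4,0.3,0],
    [0.3,0.3,0],
    [0.3,0.4,0],
    [0,0,0]
  ],
  "delta_rot": [
    [0,0,-6],
    [0,0,-6],
    [0,0,-6],
    [0,0,-6],
    [0,0,0]
  ]
}}

```text
time: 2.65
tool_pos: [0.4957, 0.0298, 0.1945]
tcp_rot: [-1.432, 0.793, 0.86]
wrist_force: [-3.1, 0.2, -4.2]
width: 0.7
```

Run:
```python
from h import *
snap('wrist','w_tray')
z=np.load('pics/w_tote.npz');W=cloud('wrist',z['d'],(z['pos'],z['rot'])); v,u=np.mgrid[:384,:512]
for (a,b) in((202,140),(318,220)):
    print('ear patch',W[b-9:b+10,a-6:a+7].reshape(-1,3)[:, 2].round(3).min(),np.median(W[b-9:b+10,a-6:a+7,2]).round(4))
m=(W[...,2]>.053)&(W[...,2]<.063)&(u>185)&(u<335)&(v>112)&(v<240)&(z['d']>0)
m2=m&(u>213)&(u<316)
for k in(m,m2):
    r=cv2.minAreaRect(W[k][:,:2].astype('f4'));print(k.sum(),np.round(r[0],4),np.round(r[1],4),r[2])
P=[]
for (a,b) in((318,220),(202,140)):
    mm=(abs(u-a)<8)&(abs(v-b)<10)&(W[...,2]>.064)&(W[...,2]<.08); print(mm.sum(),W[mm].mean(0).round(4)); P.append(W[mm].mean(0))
dd=P[0]-P[1];print('mid',(P[0]+P[1])/2,'len',np.hypot(*dd[:2]),'yaw',np.degrees(np.arctan2(dd[1],dd[0])-np.arctan2(73,50)))
```

```text
ear patch 0.055 0.0573
ear patch 0.055 0.0574
2601 [0.4956 0.3528] [0.1753 0.1502] 4.941606521606445
1771 [0.497  0.3589] [0.1303 0.1533] 81.22498321533203
29 [0.5553 0.4168 0.0682]
35 [0.4345 0.29   0.0683]
mid [0.49491254 0.35337238 0.06824365] len 0.17509112895704393 yaw -9.193739022808549
```

View pics/w_tray.png

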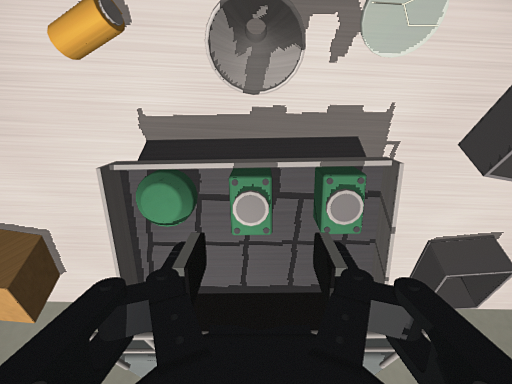

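Tray view: end cap at (166,197), housings at bezels (251,208) and (345,207), lip along v≈163, guard bars behind. Measuring the housings.

Run:
```python
from h import *
print(read_state()['wrist_force'],read_state()['tool_pos'])
z=np.load('pics/w_tray.npz');p,d=z['p'],z['d'];W=cloud('wrist',d,(z['pos'],z['rot'])); v,u=np.mgrid[:384,:512]
hsv=cv2.cvtColor(p,cv2.COLOR_RGB2HSV)
g=(hsv[...,0]>50)&(hsv[...,0]<95)&(hsv[...,1]>90)&(d>0)
# tray yaw from lip top edge: first tray pixels
L=[]
for uu in range(125,385,4):
    c=W[150:175,uu]; k=np.argmax(np.where((c[:,0]<.58),c[:,2],0)); L.append(c[k])
L=np.array(L);f=np.polyfit(L[:,1],L[:,0],1);print('lip line dx/dy',f,'yaw',-np.degrees(np.arctan(f[0])),'lipz',np.median(L[:,2]))
for n,(a,b) in dict(mid=(215,290),left=(305,380)).items():
    m=g&(u>a)&(u<b)&(v>160)&(v<245)
    P=W[m]
    # top face plane via RANSAC-ish: keep points near 30deg plane
    nrm=np.array([-.5,0,.866]);h=P@nrm; hh,e=np.histogram(h,60); h0=e[hh.argmax()]
    T=P[abs(h-h0)<.004]; c=T.mean(0); _,_,V=np.linalg.svd(T-c); nn=V[2]*np.sign(V[2][2])
    r=cv2.minAreaRect((T-c)@np.array([[.866,0,.5],[0,1,0]]).T.astype('f4') if 0 else ((T-c)@np.array([[.866,0],[0,1],[.5,0]])).astype('f4'))
    ex,ey=np.array([.866,0,.5]),np.array([0,1,0])
    cen=c+r[0][0]*ex+r[0][1]*ey
    print(n,m.sum(),len(T),'n',nn.round(3),'rect',np.round(r[1],4),round(r[2],1),'topcentre',cen.round(4),'base',(cen-.044*nrm).round(4))
    mb=(~g)&(u>a+12)&(u<b-12)&(v>185)&(v<232)&(hsv[...,1]<60)&(d>0)&(W@nrm>h0+.003)&(W@nrm<h0+.010)
    B=W[mb];(x,y),rad=cv2.minEnclosingCircle(((B-c)@np.array([[.866,0],[0,1],[.5,0]])).astype('f4'))
    print('  bezel',len(B),'r',round(rad,4),'base',(c+x*ex+y*ey-nrm*((c@nrm)-(h0))-.044*nrm).round(4),'h',h0, np.median(B@nrm))
```

```text
[-0.00494406 -0.81595305  0.75446375] [0.49895716 0.02965515 0.19820875]
lip line dx/dy [-0.09948376  0.54120823] yaw 5.6813063802792785 lipz 0.0761530009331532
mid 1536 1298 n [-0.504 -0.041  0.862] rect [0.0599 0.039 ] 3.1 topcentre [0.5594 0.0246 0.1134] base [0.5814 0.0246 0.0753]
  bezel 994 r 0.0217 base [0.5846 0.0283 0.077 ] h -0.1815779642192228 -0.17505264369496143
left 1950 1322 n [-0.505 -0.05   0.862] rect [0.0598 0.0397] 3.0 topcentre [0.5536 0.1105 0.1131] base [0.5756 0.1105 0.075 ]
  bezel 1027 r 0.0235 base [0.5805 0.1146 0.0773] h -0.17927634978526455 -0.17202130507905872
```

Rect fits are 60x40 and the base height of 75 mm matches expectation; tray yaw is about 4°. The left housing (nearest the tote) goes first.

```bash
cat >> h.py <<'E'
YT=4.; nT=Ro.from_euler('z',YT,degrees=True).apply([-.5,0,.8660])
BL=np.array([.5756,.1105,.075]); BM=np.array([.5814,.0246,.0753]); TC=np.array([.495,.353,.004]); YC=-9.
E
python3 - <<'E'
from h import *
R=tool(YT,30)
plan([(BL+.125*nT,R),(BL+.006*nT,R,5)])
E
```

```text
offset [[1.09, -0.41, 3.79], [1.12, -0.44, 3.77], [2.38, 0.0, 0.0], [2.38, 0.0, 0.0], [2.38, 0.0, 0.0]] 
  rot [[-0.58, -0.31, -0.26], [-0.59, -0.3, -0.26], [0.0, 0.0, 0.0], [0.0, 0.0, 0.0], [0.0, 0.0, 0.0]]
offset [[2.38, 0.0, 0.0], [2.38, 0.0, 0.0], [0.0, 0.0, 0.0], [0.0, 0.0, 0.0], [0.0, 0.0, 0.0]] 
  rot [[0.0, 0.0, 0.0], [0.0, 0.0, 0.0], [0.0, 0.0, 0.0], [0.0, 0.0, 0.0], [0.0, 0.0, 0.0]]
end [0.5726 0.1103 0.0802] [-1.4476, 0.7697, 0.8687]
```

Call:
{"method": "carry_out", "body": {
  "offset": [
    [1.1,-0.4,3.8],
    [1.1,-0.4,3.8],
    [0,0,0],
    [2.4,0,0],
    [2.4,0,0]
  ],
  "delta_rot": [
    [-0.6,-0.3,-0.3],
    [-0.6,-0.3,-0.3],
    [0,0,0],
    [0,0,0],
    [0,0,0]
  ],
  "fingers": 0.45
}}

```text
time: 3.12
tool_pos: [0.5477, 0.11, 0.1514]
tcp_rot: [-1.454, 0.756, 0.858]
wrist_force: [-0.1, -0.6, -1.1]
width: 0.727
```

Call:
{"method": "carry_out", "body": {
  "offset": [
    [2.4,0,0],
    [2.4,0,0],
    [2.3,0,0],
    [0,0,0],
    [0,0,0]
  ],
  "delta_rot": [
    [0,0,0],
    [0,0,0],
    [0,0,0],
    [0,0,0],
    [0,0,0]
  ]
}}

```text
time: 3.53
tool_pos: [0.5808, 0.11, 0.0857]
tcp_rot: [-1.451, 0.765, 0.861]
wrist_force: [0.7, -0.2, 0.0]
width: 0.726
```

Call:
{"method": "carry_out", "body": {
  "offset": [
    [0,0,0],
    [0,0,0],
    [0,0,0],
    [0,0,0],
    [0,0,0]
  ],
  "delta_rot": [
    [0,0,0],
    [0,0,0],
    [0,0,0],
    [0,0,0],
    [0,0,0]
  ],
  "fingers": -1,
  "newtons": 40
}}

```text
time: 3.95
tool_pos: [0.58, 0.1096, 0.088]
tcp_rot: [-1.452, 0.76, 0.857]
wrist_force: [-4.3, 0.9, 7.4]
width: 0.469
```

Call:
{"method": "carry_out", "body": {
  "offset": [
    [0,0,0],
    [0,0,0],
    [0,0,0],
    [0,0,0],
    [0,0,0]
  ],
  "delta_rot": [
    [0,0,0],
    [0,0,0],
    [0,0,0],
    [0,0,0],
    [0,0,0]
  ]
}}

```text
time: 4.37
tool_pos: [0.5801, 0.1096, 0.088]
tcp_rot: [-1.451, 0.76, 0.857]
wrist_force: [-4.2, 1.4, 7.3]
width: 0.465
```

Gripped at 39.5 mm, about 10 mm uphill of centre because the last plan started while the arm was still settling. The grip is solid, so I'll lift along the normal and measure it in hand.

Call:
{"method": "carry_out", "body": {
  "offset": [
    [-1,0,0],
    [-2,0,0],
    [-3,0,0],
    [-3,0,0],
    [-3,0,0]
  ],
  "delta_rot": [
    [0,0,0],
    [0,0,0],
    [0,0,0],
    [0,0,0],
    [0,0,0]
  ]
}}

```text
time: 4.78
tool_pos: [0.5159, 0.1047, 0.1888]
tcp_rot: [-1.45, 0.766, 0.861]
wrist_force: [0.8, 0.3, -1.8]
width: 0.461
```

Call:
{"method": "carry_out", "body": {
  "offset": [
    [-2,0,0],
    [0,0,0],
    [0,0,0],
    [0,0,0],
    [0,0,0]
  ],
  "delta_rot": [
    [0,0,0],
    [0,0,0],
    [0,0,0],
    [0,0,0],
    [0,0,0]
  ]
}}

```text
time: 5.2
tool_pos: [0.5069, 0.1042, 0.2039]
tcp_rot: [-1.45, 0.767, 0.862]
wrist_force: [-0.4, -0.2, -2.9]
width: 0.468
```

Run:
```python
from h import *
s=read_state();print(s['joint_vel'].round(3),s['wrist_force'].round(1),s['tool_pos'])
p,d=snap('wrist','w_hold1')
c=get_calibration('wrist');v,u=np.mgrid[:384,:512];m=np.array(c['mount'])
P=np.stack([(u-c['cx'])/c['fx']*d,(v-c['cy'])/c['fy']*d,d],-1)@m[:3,:3].T+m[:3,3]
hsv=cv2.cvtColor(p,cv2.COLOR_RGB2HSV)
g=(hsv[...,0]>50)&(hsv[...,0]<95)&(hsv[...,1]>90)&(d>0)&(abs(P[...,2])<.03)&(P[...,0]>-.09)&(P[...,0]<.03)
T=P[g];print(g.sum(),np.percentile(T,[1,50,99],axis=0).round(4))
h,e=np.histogram(T[:,0],40);print([(round(a,4),b) for a,b in zip(e,h)])
k=T[abs(T[:,0]-e[h.argmax()])<.004];r=cv2.minAreaRect(k[:,1:].astype('f4'));print(r)
cv2.imwrite('pics/w_hold1c.png',cv2.resize(p[130:384,130:390,::-1],None,fx=2,fy=2))
plan([((.49,.16,.24),tool(YC*.4,0)),((.495,.353,.24),tool(YC,0))])
```

```text
[-0.001  0.009 -0.002 -0.001 -0.    -0.001] [-0.4 -0.2 -2.9] [0.50692986 0.10420057 0.20392617]
6928 [[-0.0365 -0.0179 -0.0195]
 [-0.0349  0.0309  0.0002]
 [ 0.002   0.0408  0.0192]]
[(np.float64(-0.0898), np.int64(2)), (np.float64(-0.0874), np.int64(1)), (np.float64(-0.0851), np.int64(0)), (np.float64(-0.0827), np.int64(0)), (np.float64(-0.0803), np.int64(0)), (np.float64(-0.078), np.int64(0)), (np.float64(-0.0756), np.int64(0)), (np.float64(-0.0732), np.int64(0)), (np.float64(-0.0709), np.int64(0)), (np.float64(-0.0685), np.int64(0)), (np.float64(-0.0661), np.int64(0)), (np.float64(-0.0638), np.int64(0)), (np.float64(-0.0614), np.int64(0)), (np.float64(-0.059), np.int64(0)), (np.float64(-0.0567), np.int64(0)), (np.float64(-0.0543), np.int64(0)), (np.float64(-0.0519), np.int64(0)), (np.float64(-0.0496), np.int64(0)), (np.float64(-0.0472), np.int64(0)), (np.float64(-0.0448), np.int64(0)), (np.float64(-0.0425), np.int64(0)), (np.float64(-0.0401), np.int64(0)), (np.float64(-0.0377), np.int64(2073)), (np.float64(-0.0354), np.int64(3136)), (np.float64(-0.033), np.int64(256)), (np.float64
[... 432 characters left out ...]
78)), (np.float64(-0.0022), np.int64(77)), (np.float64(0.0001), np.int64(63)), (np.float64(0.0025), np.int64(59))]
((0.01097434014081955, 3.771297633647919e-05), (0.059983544051647186, 0.03995593264698982), 0.42405930161476135)
offset [[-0.76, -0.14, 1.13], [-0.77, -0.03, 1.14], [-0.78, 0.09, 1.12], [-0.78, 0.19, 1.12], [-0.75, 0.3, 1.11]] 
  rot [[1.47, 0.37, 6.06], [1.47, 0.38, 6.07], [1.47, 0.37, 6.06], [1.47, 0.38, 6.07], [1.47, 0.37, 6.06]]
offset [[0.0, 0.14, 3.86], [0.0, 0.22, 3.85], [0.0, 0.29, 3.85], [0.0, 0.36, 3.85], [0.0, 0.43, 3.83]] 
  rot [[1.08, 0.0, 0.0], [1.08, 0.0, 0.0], [1.08, 0.0, 0.0], [1.08, 0.0, 0.0], [1.08, 0.0, 0.0]]
end [0.495 0.353 0.24 ] [-1.0928, 1.2793, 1.0927]
```

View pics/w_hold1c.png

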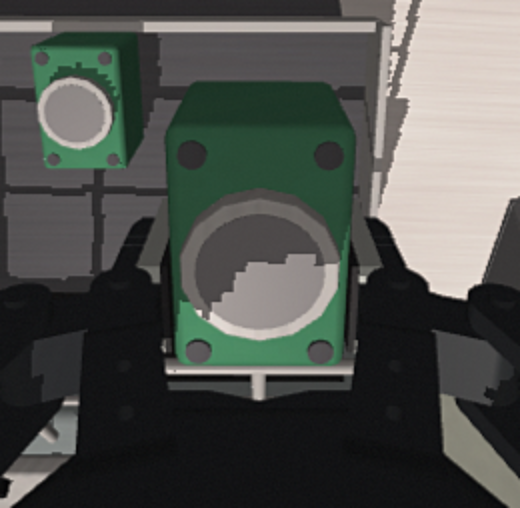

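In hand: 60x40 rect, base 8.5 mm beyond the TCP, centre 11 mm towards the robot, no tilt. I'll carry it to the near slot (tote x = -34 mm).

Run:
```python
from h import *
R=tool(YC); Rt=Ro.from_euler('z',YC,degrees=True)
t=TC+Rt.apply([-.034+.011,0,0]); print(t)
up=np.array([0,0,1])
plan([((.48,.17,.24),tool(YC*.4,0),10),(t+up*.22,R,5),(t+up*.08,R,5),(t+up*.028,R,5)])
```

```text
[0.47228317 0.35659799 0.004     ]
offset [[-0.43, 0.01, 0.67], [-0.42, 0.04, 0.68], [-0.43, 0.08, 0.67], [-0.43, 0.1, 0.66], [-0.42, 0.13, 0.67]] 
  rot [[0.74, 0.19, 3.03], [0.73, 0.18, 3.03], [0.74, 0.19, 3.04], [0.73, 0.19, 3.03], [0.74, 0.18, 3.03]]
offset [[-0.41, 0.17, 0.66], [-0.41, 0.2, 0.66], [-0.4, 0.22, 0.65], [-0.38, 0.26, 0.65], [-0.38, 0.28, 0.65]] 
  rot [[0.73, 0.19, 3.03], [0.74, 0.19, 3.04], [0.73, 0.19, 3.03], [0.74, 0.18, 3.03], [0.73, 0.19, 3.03]]
offset [[0.32, 0.39, 3.71], [0.32, 0.46, 3.71], [0.32, 0.52, 3.7], [0.32, 0.6, 3.68], [0.32, 0.67, 3.68]] 
  rot [[1.08, 0.0, 0.0], [1.08, 0.0, 0.0], [1.08, 0.0, 0.0], [1.08, 0.0, 0.0], [1.08, 0.0, 0.0]]
offset [[2.8, 0.0, 0.0], [2.8, 0.0, 0.0], [2.8, 0.0, 0.0], [2.8, 0.0, 0.0], [2.8, 0.0, 0.0]] 
  rot [[0.0, 0.0, 0.0], [0.0, 0.0, 0.0], [0.0, 0.0, 0.0], [0.0, 0.0, 0.0], [0.0, 0.0, 0.0]]
offset [[1.04, 0.0, 0.0], [1.04, 0.0, 0.0], [1.04, 0.0, 0.0], [1.04, 0.0, 0.0], [1.04, 0.0, 0.0]] 
  rot [[0.0, 0.0, 0.0], [0.0, 0.0, 0.0], [0.0, 0.0, 0.0], [0.0, 0.0, 0.0], [0.0, 0.0, 0.0]]
end [0.4723 0.3566 0.032 ] [-1.0928, 1.2793, 1.0927]
```

Going to the hover height (z≈0.10), then I'll check.

Call:
{"method": "carry_out", "body": {
  "offset": [
    [-0.4,0,0.7],
    [-0.4,0,0.7],
    [-0.4,0.1,0.7],
    [-0.4,0.1,0.7],
    [-0.4,0.1,0.7]
  ],
  "delta_rot": [
    [0.7,0.2,3],
    [0.7,0.2,3],
    [0.7,0.2,3],
    [0.7,0.2,3],
    [0.7,0.2,3]
  ]
}}

```text
time: 5.67
tool_pos: [0.4951, 0.1392, 0.222]
tcp_rot: [-1.322, 1.004, 1.016]
wrist_force: [-0.0, -0.2, -1.8]
width: 0.463
```

Call:
{"method": "carry_out", "body": {
  "offset": [
    [-0.4,0.2,0.7],
    [-0.4,0.2,0.7],
    [-0.4,0.2,0.7],
    [-0.4,0.3,0.7],
    [-0.4,0.3,0.7]
  ],
  "delta_rot": [
    [0.7,0.2,3],
    [0.7,0.2,3],
    [0.7,0.2,3],
    [0.7,0.2,3],
    [0.7,0.2,3]
  ]
}}

```text
time: 6.08
tool_pos: [0.4811, 0.1745, 0.24]
tcp_rot: [-1.172, 1.235, 1.161]
wrist_force: [0.5, 0.2, -2.5]
width: 0.463
```

Call:
{"method": "carry_out", "body": {
  "offset": [
    [0.3,0.4,3.7],
    [0.3,0.5,3.7],
    [0.3,0.5,3.7],
    [0.3,0.6,3.6],
    [0.3,0.7,3.6]
  ],
  "delta_rot": [
    [1.1,0,0],
    [1.1,0,0],
    [1.1,0,0],
    [1.1,0,0],
    [1.1,0,0]
  ]
}}

```text
time: 6.5
tool_pos: [0.4717, 0.3606, 0.2235]
tcp_rot: [-1.101, 1.275, 1.087]
wrist_force: [0.7, 0.9, -1.8]
width: 0.465
```

Call:
{"method": "carry_out", "body": {
  "offset": [
    [2.4,0,0],
    [2.4,0,0],
    [2.4,0,0],
    [2,0,0],
    [0,0,0]
  ],
  "delta_rot": [
    [0,0,0],
    [0,0,0],
    [0,0,0],
    [0,0,0],
    [0,0,0]
  ]
}}

```text
time: 6.92
tool_pos: [0.4691, 0.3563, 0.1263]
tcp_rot: [-1.103, 1.284, 1.09]
wrist_force: [-1.5, -1.0, -4.1]
width: 0.462
```

Call:
{"method": "carry_out", "body": {
  "offset": [
    [0,0,0],
    [0,0,0],
    [0,0,0],
    [0,0,0],
    [0,0,0]
  ],
  "delta_rot": [
    [0,0,0],
    [0,0,0],
    [0,0,0],
    [0,0,0],
    [0,0,0]
  ]
}}

```text
time: 7.33
tool_pos: [0.4736, 0.3593, 0.1356]
tcp_rot: [-1.101, 1.269, 1.086]
wrist_force: [0.5, -0.1, -1.9]
width: 0.468
```

Run:
```python
from h import *
R=tool(YC); Rt=Ro.from_euler('z',YC,degrees=True)
s=read_state();print(s['tool_pos'],s['wrist_force'])
t=TC+Rt.apply([-.034+.011,0,0])
up=np.array([0,0,1])
plan([(t+up*.06,R,3),(t+up*.018,R,3),(t+up*.0095,R,4)])
```

```text
[0.47363899 0.35930834 0.13564787] [ 0.47923783 -0.1291729  -1.89157741]
offset [[2.39, 0.06, -0.1], [2.39, 0.05, -0.1], [2.38, 0.04, -0.09], [1.4, 0.0, 0.0], [1.4, 0.0, 0.0]] 
  rot [[0.07, 0.01, 0.24], [0.07, 0.02, 0.23], [0.06, 0.01, 0.24], [0.0, 0.0, 0.0], [0.0, 0.0, 0.0]]
offset [[1.4, 0.0, 0.0], [0.21, 0.0, 0.0], [0.22, 0.0, 0.0], [0.21, 0.0, 0.0], [0.21, 0.0, 0.0]] 
  rot [[0.0, 0.0, 0.0], [0.0, 0.0, 0.0], [0.0, 0.0, 0.0], [0.0, 0.0, 0.0], [0.0, 0.0, 0.0]]
end [0.4723 0.3566 0.0135] [-1.0927, 1.2794, 1.0928]
```

Call:
{"method": "carry_out", "body": {
  "offset": [
    [2.4,0.05,-0.1],
    [2.4,0.05,-0.1],
    [2.4,0.05,-0.1],
    [1.4,0,0],
    [1.4,0,0]
  ],
  "delta_rot": [
    [0.1,0,0.2],
    [0.1,0,0.2],
    [0,0,0.3],
    [0,0,0],
    [0,0,0]
  ]
}}

```text
time: 7.75
tool_pos: [0.4711, 0.3556, 0.0334]
tcp_rot: [-1.093, 1.282, 1.094]
wrist_force: [-0.6, 0.2, -1.9]
width: 0.463
```

Call:
{"method": "carry_out", "body": {
  "offset": [
    [1.2,0,0],
    [0.2,0,0],
    [0.2,0,0],
    [0,0,0],
    [0,0,0]
  ],
  "delta_rot": [
    [0,0,0],
    [0,0,0],
    [0,0,0],
    [0,0,0],
    [0,0,0]
  ]
}}

```text
time: 8.17
tool_pos: [0.4719, 0.3564, 0.0191]
tcp_rot: [-1.093, 1.28, 1.093]
wrist_force: [0.1, 0.3, -1.7]
width: 0.464
```

Call:
{"method": "carry_out", "body": {
  "offset": [
    [0.1,0,0],
    [0.1,0,0],
    [0.1,0,0],
    [0,0,0],
    [0,0,0]
  ],
  "delta_rot": [
    [0,0,0],
    [0,0,0],
    [0,0,0],
    [0,0,0],
    [0,0,0]
  ]
}}

```text
time: 8.58
tool_pos: [0.471, 0.3558, 0.015]
tcp_rot: [-1.093, 1.282, 1.094]
wrist_force: [0.2, -0.7, -1.9]
width: 0.463
```

Call:
{"method": "carry_out", "body": {
  "offset": [
    [0.1,0,0],
    [0.1,0,0],
    [0.1,0,0],
    [0,0,0],
    [0,0,0]
  ],
  "delta_rot": [
    [0,0,0],
    [0,0,0],
    [0,0,0],
    [0,0,0],
    [0,0,0]
  ]
}}

```text
time: 9.0
tool_pos: [0.4711, 0.3558, 0.0119]
tcp_rot: [-1.093, 1.282, 1.094]
wrist_force: [-0.4, -0.2, -2.3]
width: 0.464
```

Call:
{"method": "carry_out", "body": {
  "offset": [
    [0.1,0,0],
    [0.1,0,0],
    [0,0,0],
    [0,0,0],
    [0,0,0]
  ],
  "delta_rot": [
    [0,0,0],
    [0,0,0],
    [0,0,0],
    [0,0,0],
    [0,0,0]
  ]
}}

```text
time: 9.42
tool_pos: [0.4711, 0.3558, 0.0118]
tcp_rot: [-1.093, 1.282, 1.094]
wrist_force: [-5.6, -3.4, 11.1]
width: 0.465
```

Contact with the floor. Releasing and rising.

Call:
{"method": "carry_out", "body": {
  "offset": [
    [-0.1,0,0],
    [0,0,0],
    [0,0,0],
    [0,0,0],
    [0,0,0]
  ],
  "delta_rot": [
    [0,0,0],
    [0,0,0],
    [0,0,0],
    [0,0,0],
    [0,0,0]
  ],
  "fingers": 0.4
}}

```text
time: 9.83
tool_pos: [0.471, 0.3558, 0.0108]
tcp_rot: [-1.093, 1.282, 1.094]
wrist_force: [0.4, 0.2, -0.3]
width: 0.7
```

Call:
{"method": "carry_out", "body": {
  "offset": [
    [-1,0,0],
    [-2,0,0],
    [-3,0,0],
    [-4,0,0],
    [-4,0,0]
  ],
  "delta_rot": [
    [0,0,0],
    [0,0,0],
    [0,0,0],
    [0,0,0],
    [0,0,0]
  ]
}}

```text
time: 10.25
tool_pos: [0.4703, 0.3552, 0.1518]
tcp_rot: [-1.093, 1.284, 1.094]
wrist_force: [-1.1, -0.2, 1.0]
width: 0.699
```

Call:
{"method": "carry_out", "body": {
  "offset": [
    [-4,0,0],
    [-3,0,0],
    [0,0,0],
    [0,0,0],
    [0,0,0]
  ],
  "delta_rot": [
    [0,0,0],
    [0,0,0],
    [0,0,0],
    [0,0,0],
    [0,0,0]
  ]
}}

```text
time: 10.67
tool_pos: [0.4712, 0.3558, 0.2211]
tcp_rot: [-1.093, 1.282, 1.094]
wrist_force: [0.9, -0.6, 0.4]
width: 0.699
```

Run:
```python
from h import *
snap('wrist','w_t1')
z=np.load('pics/w_t1.npz');p,d=z['p'],z['d'];W=cloud('wrist',d,(z['pos'],z['rot']))
hsv=cv2.cvtColor(p,cv2.COLOR_RGB2HSV)
g=(hsv[...,0]>50)&(hsv[...,0]<95)&(hsv[...,1]>90)&(d>0)&(W[...,1]>.27)
T=W[g];T=T[abs(T[:,2]-.048)<.004];r=cv2.minAreaRect(T[:,:2].astype('f4'));print(np.median(T[:,2]),r)
print('in tote',Ro.from_euler('z',-YC,degrees=True).apply(np.array([*r[0],.004])-TC))
R=tool(YT,30)
print(read_state()['joint_vel'].round(3),z['pos'])
plan([((.50,.2,.24),tool(0,0)),(BM+.15*nT,R),(BM+.125*nT,R)])
```

```text
0.04753756727666622 ((0.46005386114120483, 0.35788291692733765), (0.03897514566779137, 0.05816616117954254), 80.33899688720703)
in tote [-0.03527975 -0.00064398  0.        ]
[-0.001  0.018  0.017  0.    -0.003  0.002] [0.47121823 0.35578649 0.22108914]
offset [[-0.5, -1.33, -3.72], [-0.5, -1.18, -3.78], [-0.5, -1.04, -3.81], [-0.51, -0.89, -3.86], [0.7, -0.13, -3.61]] 
  rot [[-2.25, -0.04, -0.06], [-2.24, -0.03, -0.05], [-2.25, -0.04, -0.06], [-2.24, -0.04, -0.05], [-0.78, -0.21, -6.0]]
offset [[0.69, -0.01, -3.62], [0.67, 0.11, -3.62], [0.64, 0.23, -3.61], [0.6, 0.34, -3.62], [2.5, 0.0, 0.0]] 
  rot [[-0.78, -0.21, -6.0], [-0.79, -0.21, -5.99], [-0.78, -0.21, -6.0], [-0.78, -0.21, -6.0], [0.0, 0.0, 0.0]]
end [0.5191 0.0202 0.1835] [-1.4475, 0.7697, 0.8688]
```

Housing 1 stands at tote (-35, -1) mm with its top at 47.5 mm. Now for the middle housing.

Call:
{"method": "carry_out", "body": {
  "offset": [
    [-0.5,-1.3,-3.7],
    [-0.5,-1.2,-3.8],
    [-0.5,-1,-3.8],
    [-0.5,-0.9,-3.9],
    [0.7,-0.1,-3.6]
  ],
  "delta_rot": [
    [-2.2,0,0],
    [-2.2,0,0],
    [-2.3,0,0],
    [-2.3,0,0],
    [-0.8,-0.2,-6]
  ],
  "fingers": 0.4
}}

```text
time: 11.13
tool_pos: [0.5052, 0.1623, 0.2339]
tcp_rot: [-1.267, 1.124, 1.144]
wrist_force: [2.0, 0.3, 1.0]
width: 0.701
```

Call:
{"method": "carry_out", "body": {
  "offset": [
    [0.7,0,-3.6],
    [0.7,0.1,-3.6],
    [0.6,0.2,-3.6],
    [0.6,0.3,-3.6],
    [2,0,0]
  ],
  "delta_rot": [
    [-0.8,-0.2,-6],
    [-0.8,-0.2,-6],
    [-0.8,-0.2,-6],
    [-0.8,-0.2,-6],
    [0,0,0]
  ]
}}

```text
time: 11.55
tool_pos: [0.5103, 0.0153, 0.1843]
tcp_rot: [-1.447, 0.78, 0.868]
wrist_force: [-1.1, 1.1, -1.9]
width: 0.701
```

Call:
{"method": "carry_out", "body": {
  "offset": [
    [0,0,0],
    [0,0,0],
    [0,0,0],
    [0,0,0],
    [0,0,0]
  ],
  "delta_rot": [
    [0,0,0],
    [0,0,0],
    [0,0,0],
    [0,0,0],
    [0,0,0]
  ]
}}

```text
time: 11.97
tool_pos: [0.5186, 0.0234, 0.1908]
tcp_rot: [-1.45, 0.77, 0.874]
wrist_force: [0.1, 0.3, 0.3]
width: 0.7
```

Run:
```python
from h import *
s=read_state();print(s['joint_vel'].round(3),s['tool_pos'],s['wrist_force'])
p,d=snap('wrist','w_m')
W=cloud('wrist',d,(s['tool_pos'],s['tcp_rot']));hsv=cv2.cvtColor(p,cv2.COLOR_RGB2HSV)
g=(hsv[...,0]>50)&(hsv[...,0]<95)&(hsv[...,1]>90)&(d>0)&(abs(W[...,1]-BM[1])<.04)&(W[...,0]>.5)&(W[...,0]<.65)
n=nT;ex=Ro.from_euler('z',YT,degrees=True).apply([.866,0,.5]);ey=np.cross(n,ex)
T=W[g];h=T@n;hh,e=np.histogram(h,60);T=T[abs(h-e[hh.argmax()])<.004]
r=cv2.minAreaRect(np.stack([T@ex,T@ey],1).astype('f4'));print(r)
B=r[0][0]*ex+r[0][1]*ey+(np.median(T@n)-.044)*n;print('base',B)
plan([(B+.005*n,tool(YT,30),5)])
```

```text
[-0.    -0.002  0.007  0.001 -0.001 -0.001] [0.51862175 0.02342047 0.19080464] [0.12148234 0.26415666 0.31576211]
((0.5414330363273621, -0.014243291690945625), (0.05928220599889755, 0.03931361809372902), 0.3931385576725006)
base [0.58127051 0.02636895 0.07532447]
offset [[2.53, 0.06, -0.03], [2.52, 0.05, -0.03], [2.53, 0.06, -0.02], [2.53, 0.06, -0.03], [2.52, 0.06, -0.03]] 
  rot [[0.05, 0.01, -0.04], [0.06, 0.0, -0.03], [0.05, 0.01, -0.04], [0.05, 0.01, -0.03], [0.06, 0.01, -0.04]]
end [0.5788 0.0262 0.0797] [-1.4476, 0.7697, 0.8687]
```

Call:
{"method": "carry_out", "body": {
  "offset": [
    [2.5,0.05,0],
    [2.5,0.05,0],
    [2.5,0.05,0],
    [2.5,0.1,-0.1],
    [2.2,0,0]
  ],
  "delta_rot": [
    [0,0,0],
    [0,0,0],
    [0,0,0],
    [0,0,0],
    [0,0,0]
  ]
}}

```text
time: 12.43
tool_pos: [0.5766, 0.0261, 0.0814]
tcp_rot: [-1.45, 0.771, 0.874]
wrist_force: [-0.2, 0.6, -0.3]
width: 0.702
```

Call:
{"method": "carry_out", "body": {
  "offset": [
    [0,0,0],
    [0,0,0],
    [0,0,0],
    [0,0,0],
    [0,0,0]
  ],
  "delta_rot": [
    [0,0,0],
    [0,0,0],
    [0,0,0],
    [0,0,0],
    [0,0,0]
  ]
}}

```text
time: 12.85
tool_pos: [0.5764, 0.025, 0.0843]
tcp_rot: [-1.45, 0.77, 0.87]
wrist_force: [0.0, 0.3, 0.7]
width: 0.7
```

Call:
{"method": "carry_out", "body": {
  "offset": [
    [0,0,0],
    [0,0,0],
    [0,0,0],
    [0,0,0],
    [0,0,0]
  ],
  "delta_rot": [
    [0,0,0],
    [0,0,0],
    [0,0,0],
    [0,0,0],
    [0,0,0]
  ],
  "fingers": -1,
  "newtons": 40
}}

```text
time: 13.27
tool_pos: [0.576, 0.0249, 0.0838]
tcp_rot: [-1.449, 0.771, 0.871]
wrist_force: [-4.6, 0.6, 7.3]
width: 0.464
```

Call:
{"method": "carry_out", "body": {
  "offset": [
    [0,0,0],
    [0,0,0],
    [0,0,0],
    [0,0,0],
    [-1,0,0]
  ],
  "delta_rot": [
    [0,0,0],
    [0,0,0],
    [0,0,0],
    [0,0,0],
    [0,0,0]
  ]
}}

```text
time: 13.68
tool_pos: [0.57, 0.0245, 0.0904]
tcp_rot: [-1.448, 0.774, 0.873]
wrist_force: [2.4, 0.6, -2.4]
width: 0.465
```

Call:
{"method": "carry_out", "body": {
  "offset": [
    [-2,0,0],
    [-3,0,0],
    [-3,0,0],
    [-3,0,0],
    [-2,0,0]
  ],
  "delta_rot": [
    [0,0,0],
    [0,0,0],
    [0,0,0],
    [0,0,0],
    [0,0,0]
  ]
}}

```text
time: 14.1
tool_pos: [0.505, 0.0199, 0.2057]
tcp_rot: [-1.449, 0.772, 0.872]
wrist_force: [0.5, 0.8, -2.5]
width: 0.46
```

Call:
{"method": "carry_out", "body": {
  "offset": [
    [0,0,0],
    [0,0,0],
    [0,0,0],
    [0,0,0],
    [0,0,0]
  ],
  "delta_rot": [
    [0,0,0],
    [0,0,0],
    [0,0,0],
    [0,0,0],
    [0,0,0]
  ]
}}

```text
time: 14.52
tool_pos: [0.5053, 0.0202, 0.2013]
tcp_rot: [-1.447, 0.776, 0.876]
wrist_force: [0.5, -0.0, -3.9]
width: 0.465
```

```bash
cat >> h.py <<'E'
def inhand(f):
    s=read_state();p,d=snap('wrist',f)
    c=get_calibration('wrist');v,u=np.mgrid[:384,:512];m=np.array(c['mount'])
    P=np.stack([(u-c['cx'])/c['fx']*d,(v-c['cy'])/c['fy']*d,d],-1)@m[:3,:3].T+m[:3,3]
    hsv=cv2.cvtColor(p,cv2.COLOR_RGB2HSV)
    g=(hsv[...,0]>50)&(hsv[...,0]<95)&(hsv[...,1]>90)&(d>0)&(abs(P[...,2])<.03)&(P[...,0]>-.09)&(P[...,0]<.03)
    T=P[g];h,e=np.histogram(T[:,0],40);k=T[abs(T[:,0]-e[h.argmax()])<.004];r=cv2.minAreaRect(k[:,1:].astype('f4'))
    print('top x',np.median(k[:,0]),'base',np.median(k[:,0])+.044,'yz',r); return np.median(k[:,0])+.044,r
E
python3 - <<'E'
from h import *
b,r=inhand('w_hold2')
dy=r[0][0]
R=tool(YC); Rt=Ro.from_euler('z',YC,degrees=True)
t=TC+Rt.apply([.034+dy,0,0]); print(t,read_state()['tool_pos']);up=np.array([0,0,1])
plan([((.48,.10,.24),tool(0,0),10),((.485,.24,.24),tool(YC*.6),5),(t+up*.22,R,5),(t+up*.1,R,5)])
E
```

```text
top x -0.03390908378096425 base 0.010090916219035746 yz ((-4.179775714874268e-06, -2.5333836674690247e-05), (0.04000472277402878, 0.05998392775654793), 89.85850524902344)
[0.52857728 0.34768188 0.004     ] [0.50546436 0.02016632 0.20160641]
offset [[-0.43, -0.02, 0.81], [-0.44, 0.01, 0.82], [-0.43, 0.04, 0.81], [-0.43, 0.06, 0.81], [-0.43, 0.1, 0.81]] 
  rot [[0.4, 0.1, 2.95], [0.4, 0.1, 2.96], [0.4, 0.1, 2.95], [0.41, 0.1, 2.96], [0.4, 0.09, 2.95]]
offset [[-0.43, 0.12, 0.81], [-0.42, 0.15, 0.81], [-0.41, 0.17, 0.8], [-0.41, 0.21, 0.8], [-0.39, 0.23, 0.8]] 
  rot [[0.4, 0.1, 2.96], [0.4, 0.1, 2.95], [0.4, 0.1, 2.95], [0.4, 0.1, 2.96], [0.41, 0.1, 2.95]]
offset [[0.0, -0.1, 2.8], [0.0, -0.05, 2.8], [0.0, 0.01, 2.81], [0.0, 0.05, 2.8], [0.0, 0.12, 2.8]] 
  rot [[1.08, 0.0, 0.0], [1.08, 0.0, 0.0], [1.08, 0.0, 0.0], [1.08, 0.0, 0.0], [1.08, 0.0, 0.0]]
offset [[0.32, -0.67, 2.23], [0.32, -0.63, 2.23], [0.32, -0.61, 2.24], [0.32, -0.58, 2.25], [0.32, -0.56, 2.26]] 
  rot [[0.72, 0.0, 0.0], [0.72, 0.0, 0.0], [0.72, 0.0, 0.0], [0.72, 0.0, 0.0], [0.72, 0.0, 0.0]]
offset [[2.4, 0.0, 0.0], [2.4, 0.0, 0.0], [2.4, 0.0, 0.0], [2.4, 0.0, 0.0], [2.4, 0.0, 0.0]] 
  rot [[0.0, 0.0, 0.0], [0.0, 0.0, 0.0], [0.0, 0.0, 0.0], [0.0, 0.0, 0.0], [0.0, 0.0, 0.0]]
end [0.5286 0.3477 0.104 ] [-1.0927, 1.2794, 1.0926]
```

Centred grip this time. Carrying it to the far slot.

Call:
{"method": "carry_out", "body": {
  "offset": [
    [-0.4,0,0.8],
    [-0.4,0,0.8],
    [-0.4,0,0.8],
    [-0.4,0.1,0.8],
    [-0.4,0.1,0.8]
  ],
  "delta_rot": [
    [0.4,0.1,3],
    [0.4,0.1,3],
    [0.4,0.1,3],
    [0.4,0.1,3],
    [0.4,0.1,3]
  ]
}}

```text
time: 14.98
tool_pos: [0.494, 0.0599, 0.2207]
tcp_rot: [-1.338, 0.998, 1.048]
wrist_force: [0.6, -0.7, -2.7]
width: 0.464
```

Call:
{"method": "carry_out", "body": {
  "offset": [
    [-0.4,0.1,0.8],
    [-0.4,0.1,0.8],
    [-0.4,0.2,0.8],
    [-0.4,0.2,0.8],
    [-0.4,0.2,0.8]
  ],
  "delta_rot": [
    [0.4,0.1,3],
    [0.4,0.1,2.9],
    [0.4,0.1,2.9],
    [0.4,0.1,2.9],
    [0.4,0.1,2.9]
  ]
}}

```text
time: 15.4
tool_pos: [0.4825, 0.0998, 0.2393]
tcp_rot: [-1.21, 1.21, 1.209]
wrist_force: [-0.5, -1.0, -2.8]
width: 0.463
```

Call:
{"method": "carry_out", "body": {
  "offset": [
    [0,-0.1,2.8],
    [0,-0.1,2.8],
    [0,0,2.8],
    [0,0,2.8],
    [0,0.1,2.8]
  ],
  "delta_rot": [
    [1.1,0,0],
    [1.1,0,0],
    [1.1,0,0],
    [1.1,0,0],
    [1.1,0,0]
  ]
}}

```text
time: 15.82
tool_pos: [0.4889, 0.2406, 0.2388]
tcp_rot: [-1.139, 1.253, 1.136]
wrist_force: [0.8, -0.4, -2.9]
width: 0.463
```

Call:
{"method": "carry_out", "body": {
  "offset": [
    [0.3,-0.7,2.2],
    [0.3,-0.6,2.2],
    [0.3,-0.6,2.2],
    [0.3,-0.6,2.2],
    [0.3,-0.6,2.2]
  ],
  "delta_rot": [
    [0.7,0,0],
    [0.7,0,0],
    [0.7,0,0],
    [0.7,0,0],
    [0.7,0,0]
  ]
}}

```text
time: 16.23
tool_pos: [0.533, 0.346, 0.2232]
tcp_rot: [-1.094, 1.279, 1.091]
wrist_force: [0.3, -0.8, -2.7]
width: 0.465
```

Call:
{"method": "carry_out", "body": {
  "offset": [
    [2,0,0],
    [2,0,0],
    [2,0,0],
    [2,0,0],
    [1,0,0]
  ],
  "delta_rot": [
    [0,0,0],
    [0,0,0],
    [0,0,0],
    [0,0,0],
    [0,0,0]
  ]
}}

```text
time: 16.65
tool_pos: [0.5312, 0.3438, 0.1304]
tcp_rot: [-1.095, 1.283, 1.093]
wrist_force: [0.2, -1.1, -2.9]
width: 0.463
```

Call:
{"method": "carry_out", "body": {
  "offset": [
    [0,0,0],
    [0,0,0],
    [0,0,0],
    [0,0,0],
    [0,0,0]
  ],
  "delta_rot": [
    [0,0,0],
    [0,0,0],
    [0,0,0],
    [0,0,0],
    [0,0,0]
  ]
}}

```text
time: 17.07
tool_pos: [0.5339, 0.3451, 0.1371]
tcp_rot: [-1.094, 1.274, 1.09]
wrist_force: [-0.4, -0.7, -2.0]
width: 0.46
```

Run:
```python
from h import *
R=tool(YC); Rt=Ro.from_euler('z',YC,degrees=True)
t=TC+Rt.apply([.034,0,0]); print(t,read_state()['tool_pos']);up=np.array([0,0,1])
plan([(t+up*.08,R,2),(t+up*.02,R,4),(t+up*.0135,R,4)])
```

```text
[0.5285814  0.34768123 0.004     ] [0.53389974 0.34514526 0.13705543]
offset [[2.65, 0.3, 0.08], [2.65, 0.29, 0.08], [1.5, 0.0, 0.0], [1.5, 0.0, 0.0], [1.5, 0.0, 0.0]] 
  rot [[0.0, 0.05, 0.15], [0.01, 0.06, 0.15], [0.0, 0.0, 0.0], [0.0, 0.0, 0.0], [0.0, 0.0, 0.0]]
offset [[1.5, 0.0, 0.0], [0.16, 0.0, 0.0], [0.17, 0.0, 0.0], [0.16, 0.0, 0.0], [0.16, 0.0, 0.0]] 
  rot [[0.0, 0.0, 0.0], [0.0, 0.0, 0.0], [0.0, 0.0, 0.0], [0.0, 0.0, 0.0], [0.0, 0.0, 0.0]]
end [0.5285 0.3477 0.0175] [-1.0927, 1.2795, 1.0927]
```

Call:
{"method": "carry_out", "body": {
  "offset": [
    [2.6,0.3,0.1],
    [2.6,0.3,0.1],
    [1.5,0,0],
    [1.5,0,0],
    [1.5,0,0]
  ],
  "delta_rot": [
    [0,0,0.2],
    [0,0,0.2],
    [0,0,0],
    [0,0,0],
    [0,0,0]
  ]
}}

```text
time: 17.48
tool_pos: [0.5276, 0.3478, 0.0385]
tcp_rot: [-1.091, 1.28, 1.095]
wrist_force: [-0.2, -0.4, -2.5]
width: 0.463
```

Call:
{"method": "carry_out", "body": {
  "offset": [
    [1.5,0,0],
    [0.2,0,0],
    [0.2,0,0],
    [0,0,0],
    [0,0,0]
  ],
  "delta_rot": [
    [0,0,0],
    [0,0,0],
    [0,0,0],
    [0,0,0],
    [0,0,0]
  ]
}}

```text
time: 17.9
tool_pos: [0.5281, 0.3481, 0.0207]
tcp_rot: [-1.091, 1.28, 1.095]
wrist_force: [0.1, 0.3, -3.4]
width: 0.465
```

Call:
{"method": "carry_out", "body": {
  "offset": [
    [0.1,0,0],
    [0.1,0,0],
    [0.1,0,0],
    [0,0,0],
    [0,0,0]
  ],
  "delta_rot": [
    [0,0,0],
    [0,0,0],
    [0,0,0],
    [0,0,0],
    [0,0,0]
  ]
}}

```text
time: 18.32
tool_pos: [0.5269, 0.3474, 0.0162]
tcp_rot: [-1.091, 1.282, 1.096]
wrist_force: [-1.3, 0.1, -2.4]
width: 0.465
```

Call:
{"method": "carry_out", "body": {
  "offset": [
    [0.1,0,0],
    [0.1,0,0],
    [0.1,0,0],
    [0,0,0],
    [0,0,0]
  ],
  "delta_rot": [
    [0,0,0],
    [0,0,0],
    [0,0,0],
    [0,0,0],
    [0,0,0]
  ]
}}

```text
time: 18.73
tool_pos: [0.5269, 0.3474, 0.0131]
tcp_rot: [-1.091, 1.282, 1.096]
wrist_force: [0.2, 0.6, -2.2]
width: 0.469
```

Call:
{"method": "carry_out", "body": {
  "offset": [
    [0.1,0,0],
    [0,0,0],
    [0,0,0],
    [0,0,0],
    [0,0,0]
  ],
  "delta_rot": [
    [0,0,0],
    [0,0,0],
    [0,0,0],
    [0,0,0],
    [0,0,0]
  ]
}}

```text
time: 19.15
tool_pos: [0.5269, 0.3475, 0.0131]
tcp_rot: [-1.091, 1.282, 1.096]
wrist_force: [-2.6, -2.1, 5.5]
width: 0.462
```

Contact. Release, rise and check.

Call:
{"method": "carry_out", "body": {
  "offset": [
    [0,0,0],
    [0,0,0],
    [0,0,0],
    [0,0,0],
    [0,0,0]
  ],
  "delta_rot": [
    [0,0,0],
    [0,0,0],
    [0,0,0],
    [0,0,0],
    [0,0,0]
  ],
  "fingers": 0.4
}}

```text
time: 19.57
tool_pos: [0.527, 0.3474, 0.012]
tcp_rot: [-1.091, 1.282, 1.096]
wrist_force: [-1.0, 0.4, -0.3]
width: 0.702
```

Call:
{"method": "carry_out", "body": {
  "offset": [
    [-1,0,0],
    [-2,0,0],
    [-3,0,0],
    [-4,0,0],
    [-4,0,0]
  ],
  "delta_rot": [
    [0,0,0],
    [0,0,0],
    [0,0,0],
    [0,0,0],
    [0,0,0]
  ]
}}

```text
time: 19.98
tool_pos: [0.5266, 0.3468, 0.153]
tcp_rot: [-1.091, 1.285, 1.097]
wrist_force: [0.4, 0.1, 0.4]
width: 0.699
```

Call:
{"method": "carry_out", "body": {
  "offset": [
    [-4,2,0],
    [-4,2,0],
    [0,0,0],
    [0,0,0],
    [0,0,0]
  ],
  "delta_rot": [
    [0,0,0],
    [0,0,0],
    [0,0,0],
    [0,0,0],
    [0,0,0]
  ]
}}

```text
time: 20.4
tool_pos: [0.4909, 0.3531, 0.2274]
tcp_rot: [-1.091, 1.281, 1.096]
wrist_force: [0.6, 0.6, 0.0]
width: 0.705
```

Call:
{"method": "carry_out", "body": {
  "offset": [
    [0,0,0],
    [0,0,0],
    [0,0,0],
    [0,0,0],
    [0,0,0]
  ],
  "delta_rot": [
    [0,0,0],
    [0,0,0],
    [0,0,0],
    [0,0,0],
    [0,0,0]
  ]
}}

```text
time: 20.82
tool_pos: [0.4909, 0.3528, 0.2257]
tcp_rot: [-1.091, 1.284, 1.096]
wrist_force: [-0.5, 0.1, 0.7]
width: 0.701
```

Run:
```python
from h import *
snap('wrist','w_t2')
z=np.load('pics/w_t2.npz');p,d=z['p'],z['d'];W=cloud('wrist',d,(z['pos'],z['rot']))
v,u=np.mgrid[:384,:512]
hsv=cv2.cvtColor(p,cv2.COLOR_RGB2HSV)
Q=Ro.from_euler('z',-YC,degrees=True).apply((W-TC).reshape(-1,3)).reshape(W.shape)
g=(hsv[...,0]>50)&(hsv[...,0]<95)&(hsv[...,1]>90)&(d>0)&(abs(W[...,2]-.048)<.004)
for k in(g&(Q[...,0]<0),g&(Q[...,0]>=0)):
    k=k&(abs(Q[...,1])<.06)&(abs(Q[...,0])<.08)
    if k.sum()>20: r=cv2.minAreaRect(Q[k][:,:2].astype('f4'));print(k.sum(),np.median(W[k][:,2]),r)
for a in((.05,.073),(-.05,-.073)):
    m=(np.hypot(Q[...,0]-a[0],Q[...,1]-a[1])<.012)&(W[...,2]>.063)&(W[...,2]<.08)&(d>0)
    print('pin',m.sum(),Q[m].mean(0).round(4),W[m].mean(0).round(4), 'px',u[m].mean(),v[m].mean())
print(read_state()['tool_pos'],read_state()['joint_vel'].round(3))
plan([((.42,.0,.26),tool(-5)),((.44,-.33,.24),tool(-7))])
```

```text
926 0.047427717507768835 ((-0.034812651574611664, -0.000650821253657341), (0.05910992994904518, 0.039338238537311554), 0.04762022942304611)
771 0.047428902304021275 ((0.03293055668473244, -0.0001783277839422226), (0.039035454392433167, 0.060230668634176254), 89.30757904052734)
pin 38 [0.0503 0.0723 0.0641] [0.556  0.4165 0.0681] px 321.60526315789474 220.8421052631579
pin 46 [-0.0497 -0.0715  0.0645] [0.4348 0.2901 0.0685] px 193.08695652173913 134.0
[0.49097588 0.35291348 0.22603084] [-0.    -0.006 -0.004  0.003  0.001  0.001]
offset [[-0.33, 0.15, -3.6], [-0.34, 0.18, -3.59], [-0.34, 0.2, -3.6], [-0.33, 0.22, -3.59], [-0.34, 0.25, -3.59]] 
  rot [[-0.4, -0.01, -0.03], [-0.4, 0.0, -0.03], [-0.4, -0.01, -0.03], [-0.4, 0.0, -0.03], [-0.4, -0.01, -0.03]]
offset [[-0.34, 0.28, -3.59], [-0.33, 0.3, -3.59], [-0.34, 0.32, -3.58], [-0.34, 0.35, -3.59], [-0.34, 0.37, -3.58]] 
  rot [[-0.4, 0.0, -0.03], [-0.4, -0.01, -0.03], [-0.4, 0.0, -0.03], [-0.4, -0.01, -0.03], [-0.4, 0.0, -0.03]]
offset [[0.22, -0.54, -3.63], [0.23, -0.56, -3.63], [0.22, -0.56, -3.63], [0.22, -0.59, -3.63], [0.22, -0.59, -3.62]] 
  rot [[0.22, 0.0, 0.0], [0.22, 0.0, 0.0], [0.23, 0.0, 0.0], [0.22, 0.0, 0.0], [0.22, 0.0, 0.0]]
offset [[0.23, -0.62, -3.63], [0.22, -0.62, -3.61], [0.22, -0.64, -3.62], [0.22, -0.65, -3.62], [0.0, 0.0, 0.0]] 
  rot [[0.22, 0.0, 0.0], [0.22, 0.0, 0.0], [0.22, 0.0, 0.0], [0.23, 0.0, 0.0], [0.0, 0.0, 0.0]]
end [ 0.44 -0.33  0.24] [-1.1187, 1.2646, 1.1186]
```

View pics/w_t2.png

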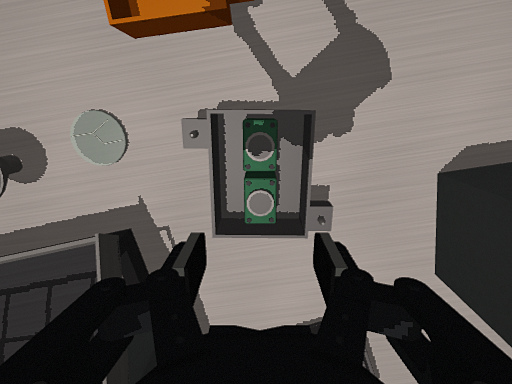

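Both housings stand in the tote at (-35,0) and (+33,0) mm, tops level at 47.4 mm. The pins are at pixels (193,134) and (322,221). Next the cover.

Call:
{"method": "carry_out", "body": {
  "offset": [
    [-0.3,0.2,-3.6],
    [-0.3,0.2,-3.6],
    [-0.3,0.2,-3.6],
    [-0.3,0.2,-3.6],
    [-0.3,0.2,-3.6]
  ],
  "delta_rot": [
    [-0.4,0,0],
    [-0.4,0,0],
    [-0.4,0,0],
    [-0.4,0,0],
    [-0.4,0,0]
  ],
  "fingers": 0.4
}}

```text
time: 21.28
tool_pos: [0.455, 0.1751, 0.2419]
tcp_rot: [-1.118, 1.267, 1.123]
wrist_force: [-0.4, -1.0, -0.4]
width: 0.702
```

Call:
{"method": "carry_out", "body": {
  "offset": [
    [-0.3,0.3,-3.6],
    [-0.3,0.3,-3.6],
    [-0.3,0.3,-3.6],
    [-0.3,0.3,-3.6],
    [-0.3,0.4,-3.6]
  ],
  "delta_rot": [
    [-0.4,0,0],
    [-0.4,0,0],
    [-0.4,0,0],
    [-0.4,0,0],
    [-0.4,0,0]
  ]
}}

```text
time: 21.7
tool_pos: [0.4198, -0.0023, 0.2573]
tcp_rot: [-1.144, 1.251, 1.148]
wrist_force: [0.0, -0.1, 0.2]
width: 0.706
```

Call:
{"method": "carry_out", "body": {
  "offset": [
    [0.2,-0.6,-3.6],
    [0.2,-0.6,-3.6],
    [0.2,-0.6,-3.6],
    [0.2,-0.6,-3.6],
    [0.2,-0.6,-3.6]
  ],
  "delta_rot": [
    [0.2,0,0],
    [0.2,0,0],
    [0.2,0,0],
    [0.2,0,0],
    [0.2,0,0]
  ]
}}

```text
time: 22.12
tool_pos: [0.433, -0.1848, 0.247]
tcp_rot: [-1.13, 1.26, 1.134]
wrist_force: [1.1, 1.2, 0.3]
width: 0.698
```

Call:
{"method": "carry_out", "body": {
  "offset": [
    [0.2,-0.6,-3.6],
    [0.2,-0.6,-3.6],
    [0.2,-0.6,-3.6],
    [0.2,-0.6,-3.6],
    [0,0,0]
  ],
  "delta_rot": [
    [0.2,0,0],
    [0.2,0,0],
    [0.2,0,0],
    [0.2,0,0],
    [0,0,0]
  ]
}}

```text
time: 22.53
tool_pos: [0.441, -0.3344, 0.2381]
tcp_rot: [-1.118, 1.27, 1.12]
wrist_force: [0.5, -0.1, -0.2]
width: 0.7
```

Call:
{"method": "carry_out", "body": {
  "offset": [
    [0,0,0],
    [0,0,0],
    [0,0,0],
    [0,0,0],
    [0,0,0]
  ],
  "delta_rot": [
    [0,0,0],
    [0,0,0],
    [0,0,0],
    [0,0,0],
    [0,0,0]
  ]
}}

```text
time: 22.95
tool_pos: [0.4415, -0.3275, 0.2391]
tcp_rot: [-1.121, 1.265, 1.125]
wrist_force: [-0.0, -0.1, -0.2]
width: 0.703
```

Run:
```python
from h import *
s=read_state();print(s['tool_pos'],s['joint_vel'].round(3))
p,d=snap('wrist','w_cov')
W=cloud('wrist',d,(s['tool_pos'],s['tcp_rot']));hsv=cv2.cvtColor(p,cv2.COLOR_RGB2HSV)
v,u=np.mgrid[:384,:512]
near=(np.hypot(W[...,0]-.46,W[...,1]+.35)<.14)&(d>0)
m=near&(W[...,2]>.044)&(W[...,2]<.053);m&=np.hypot(W[...,0]-.46,W[...,1]+.35)<.07
r=cv2.minAreaRect(W[m][:,:2].astype('f4'));print('grip',m.sum(),r,np.median(W[m][:,2]))
m=near&(W[...,2]>.004)&(W[...,2]<.013)&(hsv[...,1]>70)&(hsv[...,0]>12)&(hsv[...,0]<35)
r=cv2.minAreaRect(W[m][:,:2].astype('f4'));print('plate',m.sum(),r,np.median(W[m][:,2]))
```

```text
[ 0.44148826 -0.32750792  0.23906909] [-0.001  0.001 -0.004 -0.001  0.001  0.001]
grip 1038 ((0.46281108260154724, -0.3496738374233246), (0.021237630397081375, 0.07919742912054062), 83.0527114868164) 0.047509380982573665
plate 12739 ((0.46316957473754883, -0.3494628667831421), (0.1765269935131073, 0.1599559187889099), 82.99191284179688) 0.007720130930601532
```

View pics/w_cov.png

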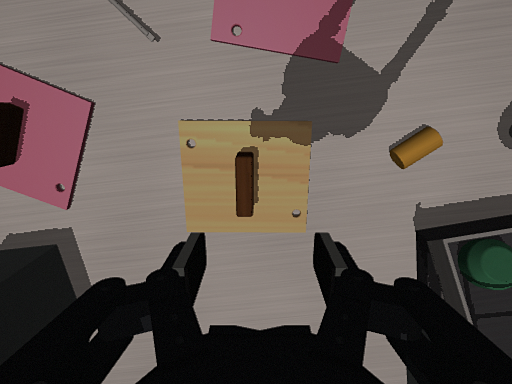

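The plywood cover is centred at (0.463, -0.3495), yaw -7.0°, and the plate measures 176x160. Holes are at pixels (191,143) and (297,213), in the same sense as the pins. Moving to grasp.

Run:
```python
from h import *
R=tool(-7.)
plan([((.463,-.3495,.15),R,4),((.463,-.3495,.06),R,4),((.463,-.3495,.015),R,5)])
```

```text
offset [[2.23, -0.61, -0.48], [2.22, -0.6, -0.48], [2.23, -0.6, -0.48], [2.22, -0.61, -0.48], [2.25, 0.0, 0.0]] 
  rot [[0.07, 0.0, -0.05], [0.08, -0.01, -0.06], [0.07, 0.0, -0.05], [0.08, 0.0, -0.06], [0.0, 0.0, 0.0]]
offset [[2.25, 0.0, 0.0], [2.25, 0.0, 0.0], [2.25, 0.0, 0.0], [0.9, 0.0, 0.0], [0.9, 0.0, 0.0]] 
  rot [[0.0, 0.0, 0.0], [0.0, 0.0, 0.0], [0.0, 0.0, 0.0], [0.0, 0.0, 0.0], [0.0, 0.0, 0.0]]
offset [[0.9, 0.0, 0.0], [0.9, 0.0, 0.0], [0.9, 0.0, 0.01], [0.0, 0.0, 0.0], [0.0, 0.0, 0.0]] 
  rot [[0.0, 0.0, 0.0], [0.0, 0.0, 0.0], [0.0, 0.0, 0.0], [0.0, 0.0, 0.0], [0.0, 0.0, 0.0]]
end [ 0.463  -0.3495  0.015 ] [-1.1188, 1.2645, 1.1186]
```

Call:
{"method": "carry_out", "body": {
  "offset": [
    [2.2,-0.6,-0.5],
    [2.2,-0.6,-0.5],
    [2.2,-0.6,-0.5],
    [2.2,-0.6,-0.4],
    [2.2,0,0]
  ],
  "delta_rot": [
    [0.1,0,-0.1],
    [0.1,0,-0.1],
    [0.1,0,0],
    [0,0,0],
    [0,0,0]
  ]
}}

```text
time: 23.42
tool_pos: [0.4639, -0.3507, 0.1284]
tcp_rot: [-1.12, 1.265, 1.117]
wrist_force: [0.2, 0.9, -0.8]
width: 0.698
```

Call:
{"method": "carry_out", "body": {
  "offset": [
    [2.2,0,0],
    [2.2,0,0],
    [2.2,0,0],
    [1,0,0],
    [0.8,0,0]
  ],
  "delta_rot": [
    [0,0,0],
    [0,0,0],
    [0,0,0],
    [0,0,0],
    [0,0,0]
  ]
}}

```text
time: 23.83
tool_pos: [0.4619, -0.3492, 0.0433]
tcp_rot: [-1.116, 1.266, 1.121]
wrist_force: [0.3, 0.6, -0.3]
width: 0.697
```

Call:
{"method": "carry_out", "body": {
  "offset": [
    [0,0,0],
    [0,0,0],
    [0,0,0],
    [0,0,0],
    [0,0,0]
  ],
  "delta_rot": [
    [0,0,0],
    [0,0,0],
    [0,0,0],
    [0,0,0],
    [0,0,0]
  ]
}}

```text
time: 24.25
tool_pos: [0.4634, -0.351, 0.0461]
tcp_rot: [-1.119, 1.265, 1.116]
wrist_force: [0.0, 0.2, -0.3]
width: 0.7
```

Run:
```python
from h import *
s=read_state();print(s['tool_pos'],s['wrist_force'])
plan([((.463,-.3495,.016),tool(-7.),4)])
```

```text
[ 0.46338732 -0.35104952  0.04613632] [ 0.00193422  0.23740114 -0.3420499 ]
offset [[0.75, 0.02, 0.04], [0.76, 0.01, 0.04], [0.75, 0.02, 0.03], [0.75, 0.01, 0.04], [0.0, 0.0, 0.0]] 
  rot [[-0.02, -0.02, 0.02], [-0.02, -0.02, 0.02], [-0.03, -0.02, 0.02], [-0.02, -0.02, 0.02], [0.0, 0.0, 0.0]]
end [ 0.463  -0.3495  0.016 ] [-1.1187, 1.2645, 1.1188]
```

Call:
{"method": "carry_out", "body": {
  "offset": [
    [0.8,0,0.05],
    [0.8,0,0.05],
    [0.7,0,0.05],
    [0.7,0,0],
    [0,0,0]
  ],
  "delta_rot": [
    [0,0,0],
    [0,0,0],
    [0,0,0],
    [0,0,0],
    [0,0,0]
  ]
}}

```text
time: 24.67
tool_pos: [0.4611, -0.3475, 0.0122]
tcp_rot: [-1.114, 1.266, 1.122]
wrist_force: [0.2, 0.2, 0.0]
width: 0.703
```

Call:
{"method": "carry_out", "body": {
  "offset": [
    [0,0,0],
    [0,0,0],
    [0,0,0],
    [0,0,0],
    [0,0,0]
  ],
  "delta_rot": [
    [0,0,0],
    [0,0,0],
    [0,0,0],
    [0,0,0],
    [0,0,0]
  ],
  "fingers": -1,
  "newtons": 70
}}

```text
time: 25.08
tool_pos: [0.4632, -0.3492, 0.0152]
tcp_rot: [-1.118, 1.266, 1.117]
wrist_force: [0.8, -0.3, 0.0]
width: 0.251
```

Call:
{"method": "carry_out", "body": {
  "offset": [
    [0,0,0],
    [0,0,0],
    [0,0,0],
    [0,0,0],
    [0,0,0]
  ],
  "delta_rot": [
    [0,0,0],
    [0,0,0],
    [0,0,0],
    [0,0,0],
    [0,0,0]
  ]
}}

```text
time: 25.5
tool_pos: [0.4631, -0.3492, 0.0152]
tcp_rot: [-1.118, 1.266, 1.117]
wrist_force: [0.8, -0.7, 3.4]
width: 0.248
```

Call:
{"method": "carry_out", "body": {
  "offset": [
    [-0.5,0,0],
    [-1,0,0],
    [-1.5,0,0],
    [-2,0,0],
    [-2,0,0]
  ],
  "delta_rot": [
    [0,0,0],
    [0,0,0],
    [0,0,0],
    [0,0,0],
    [0,0,0]
  ]
}}

```text
time: 25.92
tool_pos: [0.4616, -0.3479, 0.0847]
tcp_rot: [-1.115, 1.266, 1.121]
wrist_force: [0.1, -0.6, -2.7]
width: 0.247
```

Call:
{"method": "carry_out", "body": {
  "offset": [
    [-3,0,0],
    [-3,0,0],
    [-3,0,0],
    [-2,0,0],
    [-1,0,0]
  ],
  "delta_rot": [
    [0,0,0],
    [0,0,0],
    [0,0,0],
    [0,0,0],
    [0,0,0]
  ]
}}

```text
time: 26.33
tool_pos: [0.4639, -0.3497, 0.2089]
tcp_rot: [-1.121, 1.265, 1.114]
wrist_force: [0.3, 0.4, -3.0]
width: 0.243
```

Call:
{"method": "carry_out", "body": {
  "offset": [
    [0,0,0],
    [0,0,0],
    [0,0,0],
    [0,0,0],
    [0,0,0]
  ],
  "delta_rot": [
    [0,0,0],
    [0,0,0],
    [0,0,0],
    [0,0,0],
    [0,0,0]
  ]
}}

```text
time: 26.75
tool_pos: [0.4618, -0.348, 0.2024]
tcp_rot: [-1.114, 1.266, 1.121]
wrist_force: [0.1, -1.0, -3.2]
width: 0.247
```

```bash
cat >> h.py <<'E'
def plate(f):
    "cover in tool frame: centre (y,z), plane, yaw"
    s=read_state();p,d=snap('wrist',f)
    c=get_calibration('wrist');v,u=np.mgrid[:384,:512];m=np.array(c['mount'])
    P=np.stack([(u-c['cx'])/c['fx']*d,(v-c['cy'])/c['fy']*d,d],-1)@m[:3,:3].T+m[:3,3]
    hsv=cv2.cvtColor(p,cv2.COLOR_RGB2HSV)
    g=(hsv[...,1]>70)&(hsv[...,0]>12)&(hsv[...,0]<35)&(d>0)&(abs(P[...,0]-.005)<.02)&(np.hypot(P[...,1],P[...,2])<.13)
    T=P[g];T=T[abs(T[:,0]-np.median(T[:,0]))<.006]
    A=np.c_[T[:,1:],np.ones(len(T))];k=np.linalg.lstsq(A,T[:,0],rcond=None)[0]
    r=cv2.minAreaRect(T[:,1:].astype('f4'))
    print(len(T),'plane tilt deg y,z',np.degrees(k[:2]).round(2),'x0',k[2].round(4),'rect',r); return s,p,P
E
python3 - <<'E'
from h import *
s,p,P=plate('w_covh')
print(s['tool_pos'],s['wrist_force'],s['torque'],s['joint_vel'].round(3))
cv2.imwrite('pics/w_covhc.png',cv2.resize(p[:300,:,::-1],None,fx=1.5,fy=1.5))
E
```

```text
49934 plane tilt deg y,z [-0.01 -0.07] x0 0.0075 rect ((-0.0005174502730369568, 0.00031664222478866577), (0.17771659791469574, 0.16023950278759003), 89.90896606445312)
[ 0.46181906 -0.34804616  0.20244158] [ 0.05980369 -1.04773141 -3.22664496] [0.01481245 0.0139379  0.02414993] [-0.002 -0.005 -0.008 -0.    -0.    -0.   ]
```

View pics/w_covhc.png

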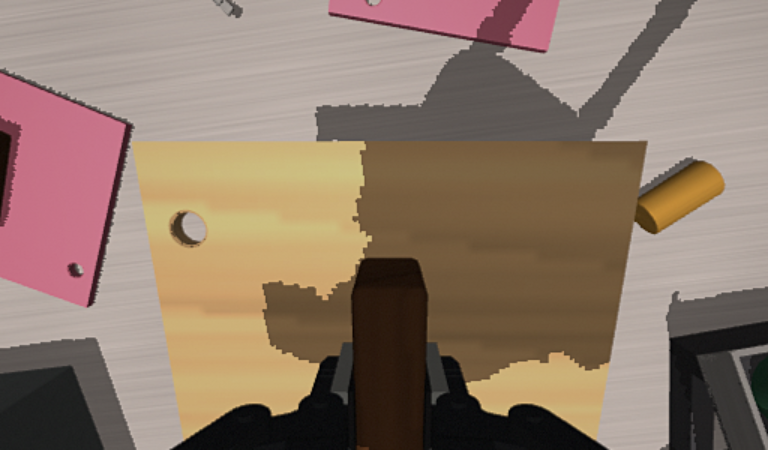

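Cover is held square and level (tilt under 0.1°), centred within 0.5 mm, underside 15.5 mm beyond the TCP. Carrying it over, low speed.

Run:
```python
from h import *
R=tool(-9.2)
plan([((.42,.0,.235),tool(-5),13),((.4952,.353,.20),R,12),((.4952,.353,.13),R,4)])
```

```text
offset [[-0.24, 0.65, 2.62], [-0.24, 0.65, 2.62], [-0.24, 0.63, 2.62], [-0.25, 0.63, 2.63], [-0.24, 0.63, 2.62]] 
  rot [[-0.16, 0.01, -0.02], [-0.16, 0.0, -0.01], [-0.16, 0.01, -0.02], [-0.16, 0.01, -0.01], [-0.16, 0.01, -0.02]]
offset [[-0.24, 0.61, 2.63], [-0.25, 0.61, 2.63], [-0.24, 0.6, 2.63], [-0.25, 0.59, 2.63], [-0.24, 0.59, 2.63]] 
  rot [[-0.16, 0.0, -0.01], [-0.16, 0.01, -0.02], [-0.17, 0.01, -0.01], [-0.16, 0.01, -0.02], [-0.16, 0.0, -0.01]]
offset [[-0.25, 0.58, 2.64], [-0.24, 0.57, 2.64], [-0.25, 0.56, 2.64], [0.29, -0.37, 2.98], [0.29, -0.35, 2.99]] 
  rot [[-0.16, 0.01, -0.02], [-0.16, 0.01, -0.01], [-0.16, 0.01, -0.02], [0.35, 0.0, 0.0], [0.35, 0.0, 0.0]]
offset [[0.29, -0.33, 2.99], [0.3, -0.31, 2.99], [0.29, -0.3, 2.99], [0.29, -0.27, 3.0], [0.29, -0.26, 3.0]] 
  rot [[0.35, 0.0, 0.0], [0.35, 0.0, 0.0], [0.35, 0.0, 0.0], [0.35, 0.0, 0.0], [0.35, 0.0, 0.0]]
offset [[0.29, -0.24, 2.99], [0.29, -0.22, 3.0], [0.29, -0.21, 3.0], [0.3, -0.18, 3.0], [0.29, -0.17, 3.01]] 
  rot [[0.35, 0.0, 0.0], [0.35, 0.0, 0.0], [0.35, 0.0, 0.0], [0.35, 0.0, 0.0], [0.35, 0.0, 0.0]]
offset [[1.75, 0.0, 0.0], [1.75, 0.0, 0.0], [1.75, 0.0, 0.0], [1.75, 0.0, 0.0], [0.0, 0.0, 0.0]] 
  rot [[0.0, 0.0, 0.0], [0.0, 0.0, 0.0], [0.0, 0.0, 0.0], [0.0, 0.0, 0.0], [0.0, 0.0, 0.0]]
end [0.4952 0.353  0.13  ] [-1.0902, 1.2808, 1.09]
```

Call:
{"method": "carry_out", "body": {
  "offset": [
    [-0.2,0.6,2.6],
    [-0.2,0.6,2.6],
    [-0.2,0.6,2.6],
    [-0.3,0.6,2.6],
    [-0.3,0.6,2.6]
  ],
  "delta_rot": [
    [-0.2,0,0],
    [-0.2,0,0],
    [-0.2,0,0],
    [-0.2,0,0],
    [-0.2,0,0]
  ]
}}

```text
time: 27.22
tool_pos: [0.4475, -0.215, 0.2159]
tcp_rot: [-1.129, 1.259, 1.132]
wrist_force: [0.9, 0.2, -3.1]
width: 0.246
```

Call:
{"method": "carry_out", "body": {
  "offset": [
    [-0.2,0.6,2.6],
    [-0.2,0.6,2.6],
    [-0.2,0.6,2.6],
    [-0.3,0.6,2.6],
    [-0.3,0.6,2.6]
  ],
  "delta_rot": [
    [-0.2,0,0],
    [-0.2,0,0],
    [-0.2,0,0],
    [-0.1,0,0],
    [-0.1,0,0]
  ]
}}

```text
time: 27.63
tool_pos: [0.4305, -0.0827, 0.2282]
tcp_rot: [-1.14, 1.253, 1.142]
wrist_force: [0.7, -0.1, -2.9]
width: 0.248
```

Call:
{"method": "carry_out", "body": {
  "offset": [
    [-0.2,0.6,2.6],
    [-0.2,0.6,2.7],
    [-0.2,0.6,2.7],
    [0.3,-0.4,3],
    [0.3,-0.4,3]
  ],
  "delta_rot": [
    [-0.1,0,0],
    [-0.1,0,0],
    [-0.1,0,0],
    [0.4,0,0],
    [0.4,0,0]
  ]
}}

```text
time: 28.05
tool_pos: [0.4336, 0.0577, 0.2287]
tcp_rot: [-1.134, 1.256, 1.134]
wrist_force: [-0.1, 0.0, -2.8]
width: 0.245
```

Call:
{"method": "carry_out", "body": {
  "offset": [
    [0.3,-0.3,3],
    [0.3,-0.3,3],
    [0.3,-0.3,3],
    [0.3,-0.3,3],
    [0.3,-0.3,3]
  ],
  "delta_rot": [
    [0.4,0,0],
    [0.3,0,0],
    [0.4,0,0],
    [0.3,0,0],
    [0.4,0,0]
  ]
}}

```text
time: 28.47
tool_pos: [0.4656, 0.2052, 0.2129]
tcp_rot: [-1.111, 1.27, 1.112]
wrist_force: [0.9, 1.2, -2.1]
width: 0.25
```

Call:
{"method": "carry_out", "body": {
  "offset": [
    [0.3,-0.2,3],
    [0.3,-0.2,3],
    [0.3,-0.2,3],
    [0.3,-0.2,3],
    [0.3,-0.2,3]
  ],
  "delta_rot": [
    [0.3,0,0],
    [0.4,0,0],
    [0.3,0,0],
    [0.4,0,0],
    [0.3,0,0]
  ]
}}

```text
time: 28.88
tool_pos: [0.497, 0.3521, 0.1975]
tcp_rot: [-1.089, 1.284, 1.09]
wrist_force: [-0.6, -1.1, -2.6]
width: 0.247
```

Call:
{"method": "carry_out", "body": {
  "offset": [
    [1.5,0,0],
    [1.5,0,0],
    [1.5,0,0],
    [1,0,0],
    [0,0,0]
  ],
  "delta_rot": [
    [0,0,0],
    [0,0,0],
    [0,0,0],
    [0,0,0],
    [0,0,0]
  ]
}}

```text
time: 29.3
tool_pos: [0.4952, 0.3494, 0.1398]
tcp_rot: [-1.089, 1.289, 1.091]
wrist_force: [-0.4, -0.8, -4.5]
width: 0.246
```

Call:
{"method": "carry_out", "body": {
  "offset": [
    [0,0,0],
    [0,0,0],
    [0,0,0],
    [0,0,0],
    [0,0,0]
  ],
  "delta_rot": [
    [0,0,0],
    [0,0,0],
    [0,0,0],
    [0,0,0],
    [0,0,0]
  ]
}}

```text
time: 29.72
tool_pos: [0.4979, 0.351, 0.1449]
tcp_rot: [-1.088, 1.28, 1.089]
wrist_force: [-0.8, -0.6, -2.4]
width: 0.25
```

Run:
```python
from h import *
s=read_state();print(s['tool_pos'],s['wrist_force'])
plan([((.4952,.353,.112),tool(-9.2),4)])
```

```text
[0.49790446 0.35099442 0.14485427] [-0.83412455 -0.62949617 -2.37151688]
offset [[0.82, 0.08, 0.04], [0.82, 0.07, 0.04], [0.82, 0.08, 0.03], [0.83, 0.07, 0.04], [0.0, 0.0, 0.0]] 
  rot [[-0.02, 0.02, 0.01], [-0.03, 0.01, 0.01], [-0.02, 0.02, 0.01], [-0.03, 0.02, 0.01], [0.0, 0.0, 0.0]]
end [0.4952 0.353  0.112 ] [-1.0902, 1.2809, 1.0901]
```

Call:
{"method": "carry_out", "body": {
  "offset": [
    [0.8,0.1,0],
    [0.8,0.1,0],
    [0.8,0.1,0.1],
    [0.8,0,0.1],
    [0,0,0]
  ],
  "delta_rot": [
    [0,0,0],
    [0,0,0],
    [-0.1,0.1,0],
    [0,0,0],
    [0,0,0]
  ]
}}

```text
time: 30.13
tool_pos: [0.4928, 0.3523, 0.1085]
tcp_rot: [-1.091, 1.288, 1.092]
wrist_force: [-0.6, -0.3, -2.1]
width: 0.249
```

Call:
{"method": "carry_out", "body": {
  "offset": [
    [0.5,0,0],
    [0.5,0,0],
    [0,0,0],
    [0,0,0],
    [0,0,0]
  ],
  "delta_rot": [
    [0,0,0],
    [0,0,0],
    [0,0,0],
    [0,0,0],
    [0,0,0]
  ]
}}

```text
time: 30.55
tool_pos: [0.4948, 0.3533, 0.1019]
tcp_rot: [-1.091, 1.282, 1.09]
wrist_force: [0.9, 0.4, -3.0]
width: 0.248
```

Call:
{"method": "carry_out", "body": {
  "offset": [
    [0,0,0],
    [0,0,0],
    [0,0,0],
    [0,0,0],
    [0,0,0]
  ],
  "delta_rot": [
    [0,0,0],
    [0,0,0],
    [0,0,0],
    [0,0,0],
    [0,0,0]
  ]
}}

```text
time: 30.97
tool_pos: [0.4947, 0.3532, 0.1019]
tcp_rot: [-1.091, 1.282, 1.09]
wrist_force: [0.4, -0.5, -3.5]
width: 0.245
```

Run:
```python
from h import *
s,p,P=plate('w_fit')
print(s['tool_pos'],s['wrist_force'])
plan([((.4952,.353,.100),tool(-9.2),2)])
a=cv2.resize(p[60:260,40:300,::-1],None,fx=3,fy=3,interpolation=cv2.INTER_CUBIC);cv2.imwrite('pics/fit.png',np.clip(a*1.3,0,255).astype('uint8'))
```

```text
49925 plane tilt deg y,z [-0.01 -0.06] x0 0.0075 rect ((-0.0004180818796157837, 4.781782627105713e-05), (0.17731565237045288, 0.160054549574852), 89.90737915039062)
[0.49470061 0.35321511 0.10188216] [ 0.35132469 -0.52589932 -3.48957832]
offset [[0.09, -0.03, 0.0], [0.09, -0.03, -0.01], [0.0, 0.0, 0.0], [0.0, 0.0, 0.0], [0.0, 0.0, 0.0]] 
  rot [[0.01, -0.05, -0.02], [0.0, -0.05, -0.01], [0.0, 0.0, 0.0], [0.0, 0.0, 0.0], [0.0, 0.0, 0.0]]
end [0.4952 0.353  0.1   ] [-1.0901, 1.2809, 1.0902]
```

View pics/fit.png

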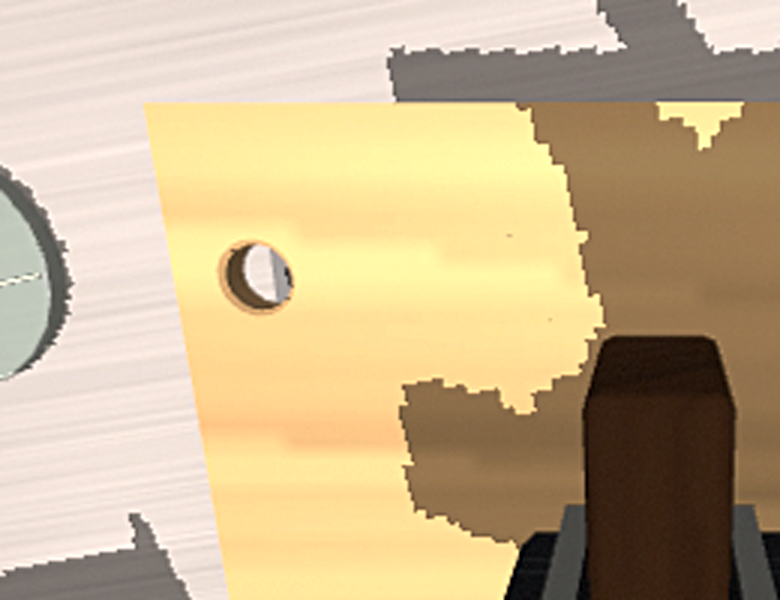

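TCP is within 0.5 mm of target and the cover is level. The hole at crop (257,277) shows the ear edge and the pin tip at its right rim, as geometry predicts from this viewpoint. Lowering to the pin tips.

Call:
{"method": "carry_out", "body": {
  "offset": [
    [0.4,0,0],
    [0.4,-0.05,0],
    [0.4,0,0],
    [0,0,0],
    [0,0,0]
  ],
  "delta_rot": [
    [0,-0.1,0],
    [0,0,0],
    [0,0,0],
    [0,0,0],
    [0,0,0]
  ]
}}

```text
time: 31.43
tool_pos: [0.4946, 0.3527, 0.0889]
tcp_rot: [-1.09, 1.283, 1.091]
wrist_force: [-0.2, -0.1, -3.4]
width: 0.247
```

Call:
{"method": "carry_out", "body": {
  "offset": [
    [0,0,0],
    [0,0,0],
    [0,0,0],
    [0,0,0],
    [0,0,0]
  ],
  "delta_rot": [
    [0,0,0],
    [0,0,0],
    [0,0,0],
    [0,0,0],
    [0,0,0]
  ]
}}

```text
time: 31.85
tool_pos: [0.4952, 0.3532, 0.0899]
tcp_rot: [-1.09, 1.281, 1.091]
wrist_force: [-0.2, -0.2, -2.8]
width: 0.246
```

Run:
```python
from h import *
s,p,P=plate('w_fit2')
print(s['tool_pos'],s['wrist_force'])
plan([((.4952,.353,.082),tool(-9.2),5)])
a=cv2.resize(p[130:180,90:160,::-1],None,fx=8,fy=8,interpolation=cv2.INTER_CUBIC);cv2.imwrite('pics/fit2.png',np.clip(a*1.3,0,255).astype('uint8'))
```

```text
49918 plane tilt deg y,z [-0.02 -0.06] x0 0.0075 rect ((-0.0004878789186477661, 0.00026113539934158325), (0.1773972362279892, 0.1604498326778412), 89.82015991210938)
[0.49520013 0.35317757 0.08991397] [-0.21660441 -0.18186916 -2.81129261]
offset [[0.16, 0.0, 0.0], [0.16, 0.0, -0.01], [0.15, 0.0, 0.0], [0.16, 0.0, 0.0], [0.16, 0.0, -0.01]] 
  rot [[0.0, 0.0, -0.01], [0.0, 0.0, 0.0], [0.0, 0.0, -0.01], [0.01, 0.01, -0.01], [0.0, 0.0, 0.0]]
end [0.4952 0.353  0.082 ] [-1.0901, 1.281, 1.0901]
```

View pics/fit2.png

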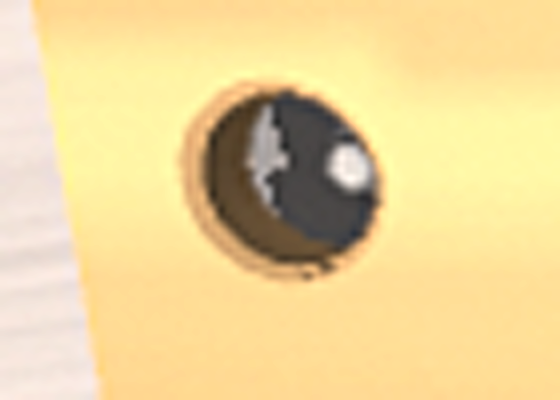

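Through the hole (centre at crop (283,178)) the bright pin tip shows at (348,165). I'll compare that with the projected position of an aligned pin.

Run:
```python
from h import *
c=get_calibration('wrist');m=np.linalg.inv(np.array(c['mount']))
def pr(q): k=m[:3,:3]@q+m[:3,3]; return np.array([c['fx']*k[0]/k[2]+c['cx'],c['fy']*k[1]/k[2]+c['cy']])
oy,oz=-.0005,.0003
print('hole top pred',pr([.0075,.05+oy,-.073+oz]),'seen 125.4 152.25')
a=pr([.0175,.05+oy,-.073+oz]);print('pin pred',a,'seen 133.5 150.6')
print('px per mm y',pr([.0175,.051+oy,-.073+oz])-a,'z',pr([.0175,.05+oy,-.072+oz])-a)
```

```text
hole top pred [125.32711461 152.27628541] seen 125.4 152.25
pin pred [133.32314965 149.47727483] seen 133.5 150.6
px per mm y [-0.22939553 -1.73221201] z [1.73059188 0.00261716]
```

Agreement is within 0.7 mm, so I'll correct 0.6 mm along tool -y and lower with the force in view.

Call:
{"method": "carry_out", "body": {
  "offset": [
    [0.1,-0.06,0],
    [0.2,0,0],
    [0.2,0,0],
    [0.2,0,0],
    [0,0,0]
  ],
  "delta_rot": [
    [0,0,0],
    [0,0,0],
    [0,0,0],
    [0,0,0],
    [0,0,0]
  ]
}}

```text
time: 32.32
tool_pos: [0.4953, 0.3527, 0.082]
tcp_rot: [-1.09, 1.283, 1.091]
wrist_force: [0.4, 0.4, -2.8]
width: 0.246
```

Call:
{"method": "carry_out", "body": {
  "offset": [
    [0.2,0,0],
    [0.2,0,0],
    [0.2,0,0],
    [0,0,0],
    [0,0,0]
  ],
  "delta_rot": [
    [0,0,0],
    [0,0,0],
    [0,0,0],
    [0,0,0],
    [0,0,0]
  ]
}}

```text
time: 32.73
tool_pos: [0.4955, 0.3529, 0.0764]
tcp_rot: [-1.09, 1.282, 1.091]
wrist_force: [0.7, -0.5, -2.1]
width: 0.242
```

No contact and both pins are entering. About 3 mm remains.

Call:
{"method": "carry_out", "body": {
  "offset": [
    [0.1,0,0],
    [0.1,0,0],
    [0.05,0,0],
    [0,0,0],
    [0,0,0]
  ],
  "delta_rot": [
    [0,0,0],
    [0,0,0],
    [0,0,0],
    [0,0,0],
    [0,0,0]
  ]
}}

```text
time: 33.15
tool_pos: [0.4957, 0.353, 0.0742]
tcp_rot: [-1.09, 1.281, 1.091]
wrist_force: [-0.9, 0.4, -2.6]
width: 0.248
```

Call:
{"method": "carry_out", "body": {
  "offset": [
    [0.1,0,0],
    [0,0,0],
    [0,0,0],
    [0,0,0],
    [0,0,0]
  ],
  "delta_rot": [
    [0,0,0],
    [0,0,0],
    [0,0,0],
    [0,0,0],
    [0,0,0]
  ]
}}

```text
time: 33.57
tool_pos: [0.4957, 0.353, 0.0732]
tcp_rot: [-1.09, 1.281, 1.091]
wrist_force: [0.0, -0.3, -2.3]
width: 0.246
```

Call:
{"method": "carry_out", "body": {
  "offset": [
    [0.1,0,0],
    [0,0,0],
    [0,0,0],
    [0,0,0],
    [0,0,0]
  ],
  "delta_rot": [
    [0,0,0],
    [0,0,0],
    [0,0,0],
    [0,0,0],
    [0,0,0]
  ]
}}

```text
time: 33.98
tool_pos: [0.4957, 0.353, 0.0732]
tcp_rot: [-1.09, 1.281, 1.091]
wrist_force: [-3.5, -2.0, 5.5]
width: 0.245
```

Call:
{"method": "carry_out", "body": {
  "offset": [
    [0.05,0,0],
    [0,0,0],
    [0,0,0],
    [0,0,0],
    [0,0,0]
  ],
  "delta_rot": [
    [0,0,0],
    [0,0,0],
    [0,0,0],
    [0,0,0],
    [0,0,0]
  ]
}}

```text
time: 34.4
tool_pos: [0.4957, 0.353, 0.0732]
tcp_rot: [-1.09, 1.281, 1.091]
wrist_force: [-4.3, -1.3, 8.9]
width: 0.246
```

Seated: TCP stopped at z 0.0732, so the underside is at about 58 mm. Release and rise.

Call:
{"method": "carry_out", "body": {
  "offset": [
    [-0.1,0,0],
    [0,0,0],
    [0,0,0],
    [0,0,0],
    [0,0,0]
  ],
  "delta_rot": [
    [0,0,0],
    [0,0,0],
    [0,0,0],
    [0,0,0],
    [0,0,0]
  ],
  "fingers": 0.4
}}

```text
time: 34.82
tool_pos: [0.4957, 0.353, 0.0724]
tcp_rot: [-1.09, 1.282, 1.091]
wrist_force: [-0.1, -0.1, -0.2]
width: 0.695
```

Call:
{"method": "carry_out", "body": {
  "offset": [
    [0,0,0],
    [-1,0,0],
    [-2,0,0],
    [-3,0,0],
    [-3,0,0]
  ],
  "delta_rot": [
    [0,0,0],
    [0,0,0],
    [0,0,0],
    [0,0,0],
    [0,0,0]
  ]
}}

```text
time: 35.23
tool_pos: [0.4949, 0.3524, 0.1631]
tcp_rot: [-1.09, 1.284, 1.091]
wrist_force: [1.3, 0.1, 0.0]
width: 0.697
```

Call:
{"method": "carry_out", "body": {
  "offset": [
    [-3,1,0],
    [-3,2,0],
    [-1,2,0],
    [0,0,0],
    [0,0,0]
  ],
  "delta_rot": [
    [0,0,0],
    [0,0,0],
    [0,0,0],
    [0,0,0],
    [0,0,0]
  ]
}}

```text
time: 35.65
tool_pos: [0.4465, 0.3615, 0.2346]
tcp_rot: [-1.091, 1.277, 1.091]
wrist_force: [-0.0, -1.1, -0.7]
width: 0.701
```

Call:
{"method": "carry_out", "body": {
  "offset": [
    [0,0,0],
    [0,0,0],
    [0,0,0],
    [0,0,0],
    [0,0,0]
  ],
  "delta_rot": [
    [0,0,0],
    [0,0,0],
    [0,0,0],
    [0,0,0],
    [0,0,0]
  ]
}}

```text
time: 36.07
tool_pos: [0.4466, 0.3606, 0.2317]
tcp_rot: [-1.09, 1.283, 1.091]
wrist_force: [-0.2, 0.4, -1.0]
width: 0.703
```

Run:
```python
from h import *
s=read_state();p,d=snap('wrist','w_end');print(s['tool_pos'],s['wrist_force'])
W=cloud('wrist',d,(s['tool_pos'],s['tcp_rot']));hsv=cv2.cvtColor(p,cv2.COLOR_RGB2HSV)
m=(np.hypot(W[...,0]-.495,W[...,1]-.353)<.14)&(d>0)&(W[...,2]>.05)&(W[...,2]<.08)&(hsv[...,1]>70)&(hsv[...,0]>12)&(hsv[...,0]<35)
T=W[m];k=np.linalg.lstsq(np.c_[T[:,:2]-[.495,.353],np.ones(len(T))],T[:,2],rcond=None)[0]
print('tilt deg',np.degrees(k[:2]),'top z',k[2],cv2.minAreaRect(T[:,:2].astype('f4')))
t,dt=read_camera('top'); a=np.load('pics/top0.npz')
b=np.hstack([cv2.resize(p[:,:,::-1],(400,300)),cv2.resize(t[130:225,80:280,::-1],(400,190)) if 0 else cv2.copyMakeBorder(cv2.resize(t[130:225,80:280,::-1],(400,190)),0,110,0,0,cv2.BORDER_CONSTANT)])
cv2.imwrite('pics/end.png',np.clip(b*1.3,0,255).astype('uint8'))
df=cv2.absdiff(t,a['p']).max(2)
for n,(u0,u1,v0,v1) in dict(cap=(228,250,134,158),lens=(160,190,183,208),funnel=(196,226,176,208),lock=(242,268,182,200)).items(): print(n,'mean diff',df[v0:v1,u0:u1].mean().round(1))
```

```text
[0.44656772 0.36055059 0.23169737] [-0.22537844  0.39997521 -1.00024594]
tilt deg [0.00567935 0.04607467] top z 0.06575175502789146 ((0.49638831615448, 0.3535063862800598), (0.17624054849147797, 0.16132770478725433), 80.9613265991211)
cap mean diff 4.7
lens mean diff 6.7
funnel mean diff 5.9
lock mean diff 6.5
```

View pics/end.png

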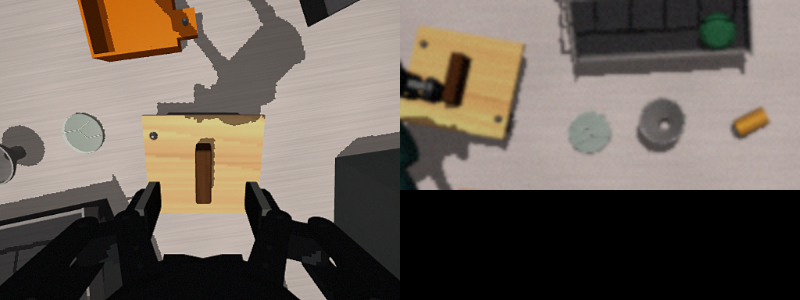

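The cover sits flat: top at 65.8 mm, tilt 0.05°, with pins through both holes. The tray holds only the end cap, and the bystanders are unmoved. Handing in.

```bash
python3 -c "
from workcell import *
print(finish_job())"
```

```text
the job is handed in; nothing more can be done
None
```

Both housings are in the tote, the plywood cover is seated over the two pins, and the job was handed in at about 36 s of the 66 s allowed. No verdict was reported.

- **Housings:** before the cover went on, they stood upright at tote x ≈ -35 and +33 mm, with both block tops level at 47.4 mm (48 mm expected). I lowered each one until the force showed contact with the floor, then let go.
- **Cover:** after release its top was at 65.8 mm (66 mm expected), with 0.05° of tilt. Its centre was within about 1 mm of the measured tote centre, and a pin showed in each hole.
- **Left alone:** the final top picture shows the end cap still in the tray. The lock, funnel and lens look unmoved; I compared them with the first picture but did not remeasure their positions.
- **Deviations:** the first housing was gripped about 11 mm off centre because I planned that move before the arm had settled. I measured the offset in hand and corrected for it when placing. The two housings measured about 86 mm apart in the tray rather than the stated 90 mm, which made no difference to the grasps.

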